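Nest the drinks measures mouth down on the draining mat

TASK

Put the three steel drinks measures away to drain, nested in size order and all mouth down on the rubber mat, where the small one already stands. The middle one is lying on its side: stand it mouth down clear of the small one and let go of it, then take it again from above and set it over the small one, and finally set the large one over both. Set them down rather than drop them, and leave the sauce bottle and the clear jar where they stand.

Things in the scene. Friction and masses are not known exactly. Their poses are not given: they have to be found in the camera images.
- small_measure: the small steel measure: a plain tapered tumbler with a rolled rim, standing mouth down on the mat. 62 mm tall, outer diameter 50 mm at the mouth and 38 mm at the closed end, wall 2.5 mm. Origin: centre of the mouth; z axis: from the mouth to the closed end (up when it stands mouth down).
- middle_measure: the middle steel measure, same shape, lying on its side on the table at the start. 84 mm tall, outer diameter 68 mm at the mouth and 52 mm at the closed end, wall 2.5 mm, end wall 3 mm, about 90 g. Origin: centre of the mouth; z axis: from the mouth to the closed end (about level at the start, up when it stands mouth down).
- large_measure: the large steel measure, same shape, standing mouth down on the table. 106 mm tall, outer diameter 86 mm at the mouth and 63 mm at the closed end (68 mm across 21 mm below the closed end), wall 2.5 mm, end wall 3 mm, about 140 g. Origin: centre of the mouth; z axis: from the mouth to the closed end (up).
- mat_top (a point): centre of the top of the fixed black ribbed rubber draining mat, 190 mm (x) by 150 mm (y) and 9 mm thick; x and y lie along its sides.
- sauce_bottle: squat dark sauce bottle with a black cap, 146 mm tall, 51 mm across, standing at the back of the table; origin at the centre of its underside. To be left alone.
- clear_jar: clear graduated jar, 195 mm tall, 103 mm across, standing at the back of the table; origin at the centre of its underside. To be left alone.

How it is judged (in metres and radians):
On the way, in this order (a step that is already met when the one before it is completed fails the run):
1. the middle measure stands mouth down by itself, clear of the small one (centres at least 60 mm apart), let go (angle between middle_measure's own z axis and vertical below 0.1 rad and height (world z) of middle_measure below 0.015 m and horizontal distance between middle_measure and small_measure above 0.06 m and contact force between the fingers and middle_measure below 0.05 N and linear speed of middle_measure below 0.03 m/s), for 0.2 s.
2. the middle measure stands over the small one, its rim down on the mat (angle between middle_measure's own z axis and vertical below 0.1 rad and horizontal distance between middle_measure and small_measure below 0.012 m and z of middle_measure in the frame of mat_top below 0.005 m), for 0.2 s.
At the end, for the whole second after the job is handed in: All three measures stand mouth down (within 0.1 rad), the small inside the middle and the middle inside the large (centres within 12 mm of the next), every rim down on the mat (within 5 mm), at rest (all of step 2 and angle between each of small_measure, large_measure's own z axis and vertical below 0.1 rad and z of small_measure in the frame of mat_top between -0.004 and 0.005 m and z of each of middle_measure, large_measure in the frame of mat_top above -0.004 m and z of large_measure in the frame of mat_top below 0.005 m and horizontal distance between large_measure and middle_measure below 0.012 m and linear speed of each of small_measure, middle_measure, large_measure below 0.02 m/s); the robot touches nothing.
It fails at once if the sauce bottle is shifted more than 30 mm or tipped (distance of sauce_bottle from where it was at the start of the episode above 0.03 m or angle between sauce_bottle's own z axis and vertical above 0.3 rad).
It fails at once if the clear jar is shifted more than 30 mm or tipped (distance of clear_jar from where it was at the start of the episode above 0.03 m or angle between clear_jar's own z axis and vertical above 0.3 rad).
It fails at once if the middle measure is dropped (falls freely faster than 0.8 m/s, about 33 mm) (contact force between anything else and middle_measure below 0.01 N and linear speed of middle_measure above 0.8 m/s).
It fails at once if the large measure is dropped (falls freely faster than 0.8 m/s, about 33 mm) (contact force between anything else and large_measure below 0.01 N and linear speed of large_measure above 0.8 m/s).
It also fails if it takes over 69 s, if anything falls off the work surface, if the arm or the gripper's body presses on something with over 40 N, if the wrist force passes 120 N, or if a joint passes its speed limit or range.

ROBOT

A 6-joint arm with a two-finger parallel gripper is mounted at the origin on the work surface; the furniture and walls round the work are solid. World frame = base frame: x ahead of the robot, y to its left, z up, the work surface at z = 0. Lengths are in m, angles in degrees, forces in N, time in s.
With the tool pointing down it reaches from about 0.4 to 0.825 m from the base axis. Payload 7 kg.
Tool frame: the origin (TCP) lies on the centre line of the jaws, within the pads' length; the fingertips stand 19 mm ahead of it and the grasp point (between the pads) is the TCP; z points along the fingers, y is the line along which they close (so a half turn about z gives the same grasp; the last joint's range is limited). The gripper opens to 88 mm and grips with 3 to 60 N. Pads are 19 mm wide; open, the fingers measure 130 mm over their backs; the gripper's body (78 mm by 193 mm) begins 47 mm behind the grasp point.
Start: joints at [-57.118, 20.546, 0.682, 0, -70.136, -16.507], TCP at [0.19, -0.648, 0.246] pointing down, gripper open.
Joint ranges: [-176.03, 176.03], [-82.01, 121.73], [-58.28, 71.71], [-173.87, 95.51], [-174.79, -0.11], [-173.66, 173.66]. Speed limits (degrees/s): [136.94, 136.94, 172.46, 180, 180, 180].

INTERFACE

Orientations are given as [roll, pitch, yaw] about the fixed x, y, z axes, in that order (R = Rz(yaw) Ry(pitch) Rx(roll)).
In Python, from plant import ctrl gives the robot as it stands.
- The arm moves only by the tool move_arm, never from a script. Its argument "motion" is a list of rows, each a list of 3 entries, a list of its own where there are three numbers: the shift along the tool's x, y, z in mm, then the turn, a rotation vector about the tool's x, y, z in degrees, then the closure, from 0 (fully open) to 1 (shut). A call has 1 to 10 rows; each row is the pose to reach, as a shift and turn from the pose commanded when the call began, along the tool's axes at that moment; what a row does not reach only later rows make up. A row lasts 1/12 s, in which the tool goes at most 41.7 mm and 7.16 degrees, less where a joint would pass 70% of its speed; a pose out of reach is approached as far as the arm can. A call with a gripper value outside its range is refused whole. The fingers move at their own pace and stop on an object; the grip force is fixed at half the most. Time passes only in rows, so rows that repeat a pose let the fingers close. It gives the time, the measured TCP pose, the force, the opening and the grip force at its end, in the units of the state.
- ctrl.get_obs(): the state, without advancing time (a new reading comes with each control period).
- ctrl.snapshot(name): name is "scene" or "side" or "wrist"; returns a dict with "color" (400x640x3 uint8, blue, green, red), "camera_matrix" (3x3 intrinsics, pixels), "cam_to_world" (4x4, takes a point from camera to world coordinates). Camera axes: x right, y up, looking along -z (the intrinsics and any distortion apply to the point x, -y, -z); pixel columns grow to the right and rows downward; lengths in m; the calibration is good to about 2 mm. The wrist camera is an equidistant fisheye: a pixel r from the principal point sees the ray r / f radians off the axis. A picture is of the moment at which its call begins. There is no depth.
- ctrl.close_job(): hands the job in; it is judged then, once.
The state is a dict: "clock": time; "joint_pos": joint angles; "qvel": joint speeds; "tau": joint torques, N m; "tool_pos": TCP position; "orientation": TCP orientation; "force": force on the tool from outside, world axes, zero at the start; "moment": the same for the moment, N m; "opening": finger opening in m; "gripper_force": force on a finger pad.
Only numpy, scipy, OpenCV 4.12 (cv2) and the standard library are available. Lean on these libraries where they do the work, as an engineer would, in place of code of your own. Each camera call takes 0.05 s, during which the arm holds its last target. There are 200 camera calls.

## Working session

There is one attempt and no reset: what is moved stays moved. The work goes in short steps, Python scripts to look and compute and a tool call to move; the robot and the scene stay as the last step left them, time stands still between calls to the robot, and variables do not carry over. Pictures are saved under pics/ and viewed, at most 10 in all, crops included, and the job is handed in when it is done.

Besides the shell and the picture viewer there is one more tool, called after "Emit:" as name([rows], argument=value, ...), one row to a line, values as JSON. move_arm: Moves the arm, as the interface text tells. Its arguments: {"type":"object","properties":{"motion":{"type":"array"}},"required":["motion"]}

```bash
mkdir -p pics; ls
cat > h.py <<'E'
import numpy as np, cv2, json
from plant import ctrl
def snap(n,f):
    s=ctrl.snapshot(n); cv2.imwrite(f'pics/{f}.png',s['color']); np.savez(f'pics/{f}.npz',K=s['camera_matrix'],T=s['cam_to_world']); return s
def ray(f,uv,fish=False):
    d=np.load(f'pics/{f}.npz');K,T=d['K'],d['T']
    x=(uv[0]-K[0,2])/K[0,0];y=(uv[1]-K[1,2])/K[1,1]
    if fish:
        r=np.hypot(x,y);v=np.array([np.sin(r)*x/r,-np.sin(r)*y/r,-np.cos(r)])
    else: v=np.array([x,-y,-1.])
    v=T[:3,:3]@v; return T[:3,3],v/np.linalg.norm(v)
def at(f,uv,z,fish=False):
    o,v=ray(f,uv,fish); return o+v*(z-o[2])/v[2]
def proj(f,p,fish=False):
    d=np.load(f'pics/{f}.npz');K,T=d['K'],d['T']
    c=T[:3,:3].T@(np.array(p)-T[:3,3]); x,y,z=c[0],-c[1],-c[2]
    if fish:
        h=np.hypot(x,y);t=np.arctan2(h,z);a,b=x/h*t,y/h*t
    else:a,b=x/z,y/z
    return np.array([K[0,0]*a+K[0,2],K[1,1]*b+K[1,2]])
def tri(*rays):
    A=np.zeros((3,3));b=np.zeros(3)
    for o,v in rays:
        P=np.eye(3)-np.outer(v,v);A+=P;b+=P@o
    p=np.linalg.solve(A,b); return p,[np.linalg.norm(np.cross(p-o,v)) for o,v in rays]
E
python3 -c "
from h import *
ims=[snap(n,n+'0') for n in ('scene','side','wrist')]
for s in ims: print(s['camera_matrix'].round(1).tolist(),s['cam_to_world'].round(3).tolist())
print(ctrl.get_obs())"
```

```text
pics
[[435.9, 0.0, 318.4], [0.0, 435.9, 199.1], [0.0, 0.0, 1.0]] [[0.926, -0.186, 0.328, 0.878], [0.377, 0.455, -0.806, -0.966], [0.0, 0.871, 0.492, 0.604], [0.0, 0.0, 0.0, 1.0]]
[[411.2, 0.0, 317.3], [0.0, 411.2, 199.5], [0.0, 0.0, 1.0]] [[0.974, 0.1, -0.202, 0.321], [-0.225, 0.396, -0.89, -0.833], [-0.009, 0.913, 0.408, 0.425], [0.0, 0.0, 0.0, 1.0]]
[[309.7, 0.0, 316.4], [0.0, 309.7, 196.6], [0.0, 0.0, 1.0]] [[-0.283, -0.921, -0.268, 0.119], [0.959, -0.271, -0.079, -0.669], [0.0, -0.279, 0.96, 0.385], [0.0, 0.0, 0.0, 1.0]]
{'clock': 0.15, 'joint_pos': array([-5.71194785e+01,  2.05825664e+01,  6.46229473e-01, -1.52451325e-02,
       -7.01375853e+01, -1.65073110e+01]), 'qvel': array([ 0.05000608, -0.11114546,  0.23649624,  0.1610986 ,  0.11748263,
        0.05551587]), 'tau': array([-3.45208180e-03, -5.83274388e+01,  2.93293566e+01,  7.00112745e+00,
        8.91230651e-03, -1.08290853e-04]), 'tool_pos': array([ 0.19015967, -0.64729088,  0.24483274]), 'orientation': array([ 1.79925052e+02, -7.26344413e-03, -1.63631974e+02]), 'force': array([ 0.75582441, -0.2621608 , -0.49797066]), 'moment': array([ 0.00895881, -0.0326115 , -0.03866912]), 'gripper_force': 0.0, 'opening': 0.08771671777239087}
```

View pics/scene0.png

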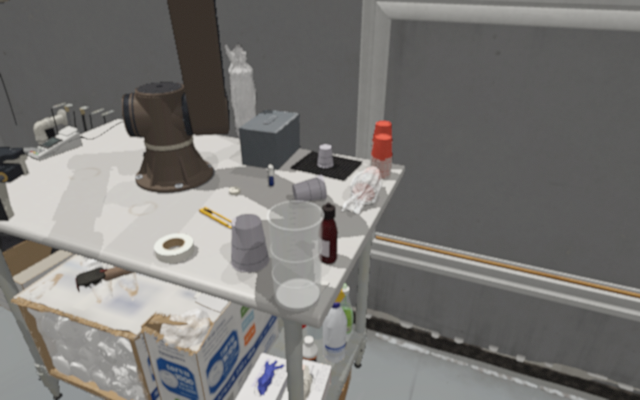

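View pics/side0.png

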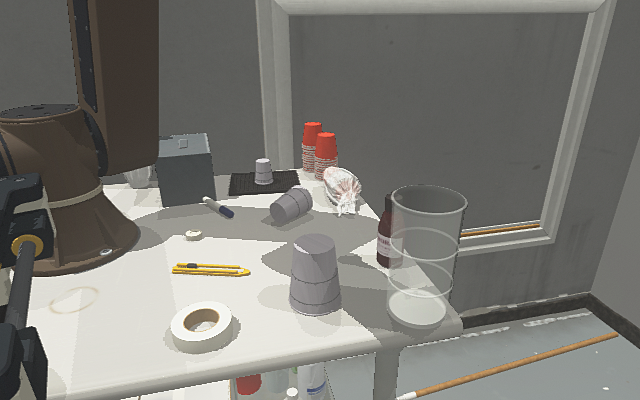

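The scene view shows the large measure at about (250,242), the middle one lying at (309,190) and the small one at (325,157) on the mat. In the side view they are at (315,275), (292,206) and (263,172). I'll enlarge these areas.

```bash
python3 -c "
from h import *
def crop(f,u,v,w,h,s): 
    im=cv2.resize(cv2.imread(f'pics/{f}.png')[v:v+h,u:u+w],None,fx=s,fy=s,interpolation=cv2.INTER_CUBIC)
    for i in range(0,w,10): cv2.line(im,(i*s,0),(i*s,10 if i%50 else 25),(0,255,255),1)
    for i in range(0,h,10): cv2.line(im,(0,i*s),(10 if i%50 else 25,i*s),(0,255,255),1)
    return im
a=crop('scene0',280,140,100,75,8)
b=crop('side0',220,150,100,75,8)
cv2.imwrite('pics/ca.png',a);cv2.imwrite('pics/cb.png',b)
c=np.hstack([crop('scene0',220,200,80,110,5),crop('side0',280,220,80,110,5)]);cv2.imwrite('pics/cc.png',c)
"
```

```text
(no output)
```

View pics/ca.png

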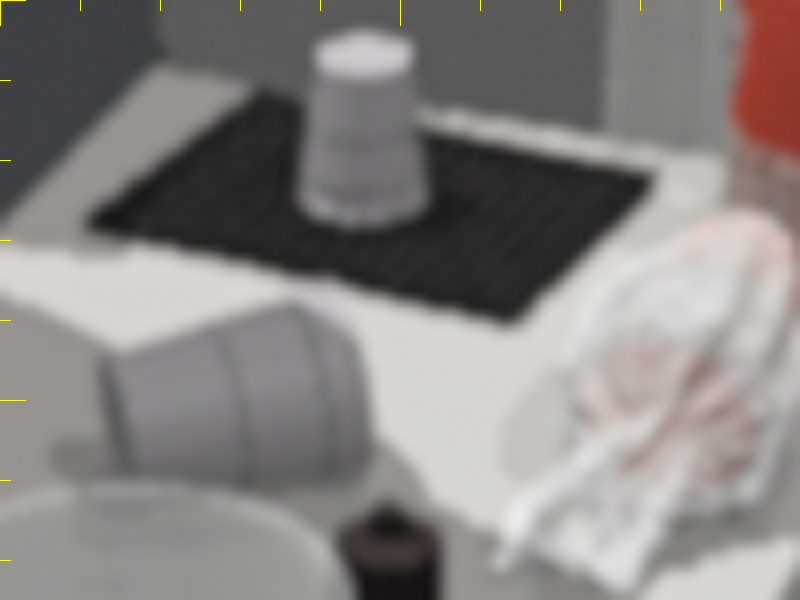

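View pics/cb.png

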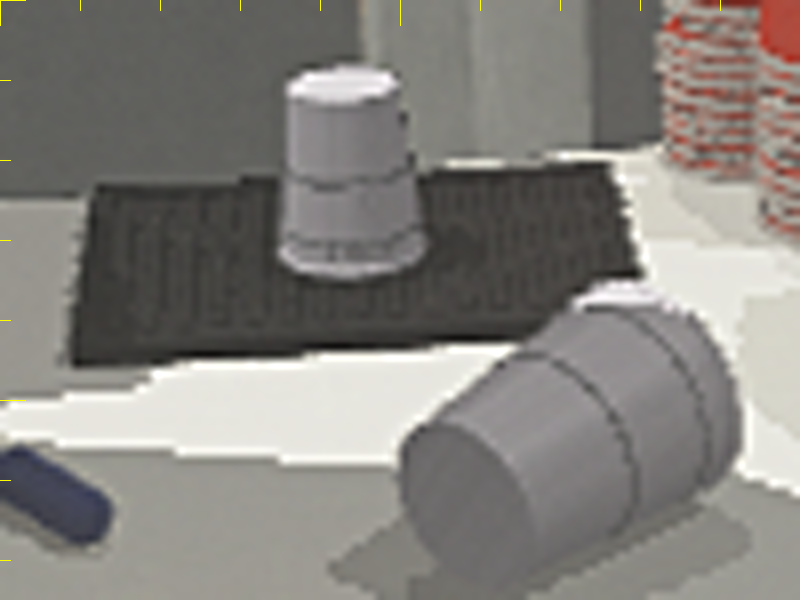

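View pics/cc.png

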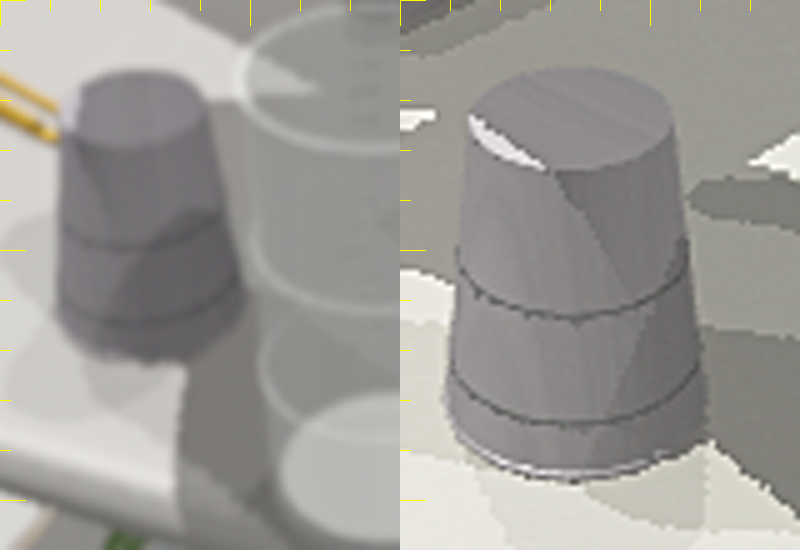

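Middle: the closed end faces the side camera (disc centre about (279,213)) and the mouth is at the far right. Next I'll fit the cup models to silhouette points read from both crops.

```bash
cat > fit.py <<'E'
from h import *
from scipy.optimize import least_squares
D=dict(s=(.062,.050,.038),m=(.084,.068,.052),l=(.106,.086,.063))
t=np.linspace(0,2*np.pi,60)
def pts(k,p,ax):
    H,a,b=D[k]; ax=ax/np.linalg.norm(ax); u=np.cross(ax,[.3,.5,.81] if abs(ax[2])<.9 else [1,0,0]);u/=np.linalg.norm(u);w=np.cross(ax,u)
    c=np.outer(np.cos(t),u)+np.outer(np.sin(t),w)
    L=[p+a/2*c,p+H*ax+b/2*c]
    if k=='l': L.append(p+.085*ax+.034*c)
    return np.vstack(L)
def res(k,p,ax,obs,fish=()):
    P=pts(k,p,ax);r=[]
    for f,q in obs.items():
        h=cv2.convexHull(np.array([proj(f,x,f in fish) for x in P],np.float32))
        r+=[cv2.pointPolygonTest(h,(float(a),float(b)),True) for a,b in q]
    return np.array(r)
E
cat > f0.py <<'E'
from fit import *
C=lambda q,o,s:np.array(q)/s+np.array(o)-.5+.5/s
sc=lambda q:C(q,(280,140),8); sd=lambda q:C(q,(220,150),8)
S={'scene0':sc([(314,55),(308,110),(296,200),(363,228),(430,195),(413,60),(363,30),(418,110)]),
'side0':sd([(287,90),(281,215),(278,250),(345,276),(428,245),(413,160),(400,90),(343,65)])}
M={'scene0':sc([(100,365),(128,475),(180,338),(240,318),(325,277),(355,320),(372,390),(368,450),(340,477),(240,487)]),
'side0':sd([(402,460),(410,520),(430,432),(520,352),(575,300),(630,282),(680,300),(730,370),(742,430),(725,480),(540,572),(495,585),(440,562)])}
L={'scene0':C([(62,110),(140,70),(205,95),(215,150),(230,220),(245,290),(235,320),(180,358),(120,355),(70,330),(57,300),(57,230)],(220,200),5),
'side0':C([(68,115),(48,380),(45,400),(70,448),(170,480),(250,465),(308,430),(308,385),(290,250),(275,130),(240,85),(170,67),(100,80)],(280,220),5)}
Z=np.array([0,0,1.])
for k,o in (('s',S),('l',L)):
    p0=at('side0',o['side0'].mean(0),.05)
    f=least_squares(lambda x:res(k,x,Z,o),p0*[1,1,0],x_scale=.01,diff_step=1e-3,loss='soft_l1')
    print(k,f.x.round(4),np.abs(res(k,f.x,Z,o)).mean().round(2))
o=M
ax=lambda x:np.array([np.cos(x[3])*np.cos(x[4]),np.sin(x[3])*np.cos(x[4]),np.sin(x[4])])
p0=at('side0',o['side0'].mean(0),.034)
for y0 in (-2.2,-1.6):
    f=least_squares(lambda x:res('m',x[:3],ax(x),o),[*p0,y0,-.1],x_scale=[.01]*3+[.1]*2,diff_step=1e-3,loss='soft_l1')
    print('m',f.x[:3].round(4),np.degrees(f.x[3:]).round(1),np.abs(f.fun).mean().round(2))
mat=[tri(ray('scene0',a),ray('side0',b)) for a,b in zip(sc([(262,92),(88,220)]),sd([(95,187),(70,357)]))]
print('mat',[(m[0].round(4),np.max(m[1]).round(4)) for m in mat])
for uv in sc([(262,92),(655,180),(515,318),(88,220)]): print(at('scene0',uv,.009).round(4))
for uv in sd([(95,187),(610,165),(70,355)]): print(at('side0',uv,.009).round(4))
for n,a,b in (('jar',(298,292),(417,307)),('bot',(329,256),(390,258))): print(n,tri(ray('scene0',a),ray('side0',b)))
E
python3 f0.py
```

```text
s [0.4121 0.234  0.0084] 0.32
l [ 0.4377 -0.2931 -0.0005] 0.56
m [0.4822 0.0439 0.0321] [-140.9   -6.5] 0.52
m [0.4822 0.0439 0.0321] [-140.9   -6.5] 0.52
mat [(array([0.3279, 0.329 , 0.004 ]), np.float64(0.002)), (array([0.3131, 0.1834, 0.0009]), np.float64(0.0003))]
[0.3346 0.3135 0.009 ]
[0.5183 0.2905 0.009 ]
[0.5065 0.1512 0.009 ]
[0.3204 0.1686 0.009 ]
[0.3274 0.3209 0.009 ]
[0.5135 0.2972 0.009 ]
[0.3134 0.1649 0.009 ]
jar (array([ 0.58667911, -0.35962477,  0.00804264]), [np.float64(0.0017225031122960256), np.float64(0.0017225031122959926)])
bot (array([ 0.59997106, -0.21857266,  0.00677263]), [np.float64(0.0008444107069106667), np.float64(0.0008444107069106954)])
```

```bash
cat > w.py <<'E'
from fit import *
from scipy.spatial.transform import Rotation as R
def cur():
    o=ctrl.get_obs(); return np.array(o['tool_pos']),R.from_euler('xyz',o['orientation'],degrees=True),o
def frame(d,y):
    d=np.array(d,float)/np.linalg.norm(d);y=np.array(y,float);y-=d*(d@y);y/=np.linalg.norm(y);return R.from_matrix(np.c_[np.cross(y,d),y,d])
def delta(p,Rt):
    p0,R0,o=cur();print('shift',(R0.inv().apply(np.array(p)-p0)*1000).round(1),'turn',(R0.inv()*Rt).as_rotvec(degrees=True).round(2),'joints',np.round(o['joint_pos'],1))
E
python3 -c "
from w import *
b=at('side0',(163,203),0);print('boxfrontleft',b);b2=at('side0',(213,201),0);print('frontright',b2)
for z in (.08,.1,.12,.14,.16,.18): print(z,proj('side0',[*b[:2],z]),proj('side0',[*b2[:2],z]))
print(at('scene0',(280,164),0),at('scene0',(243,161),0))
a=np.array([np.cos(np.radians(-140.9)),np.sin(np.radians(-140.9)),0])
m=np.array([.4822,.0439,0]); g=m+.052*a; g[2]=.031
dn=np.array([0,0,-1.]); d=dn-a
for y in ([-.631,.776,0],[.631,-.776,0]):
  print(g); delta(g-np.array([0,0,-.15]),frame(d,y))
"
```

```text
boxfrontleft [0.15192565 0.16815879 0.        ]
frontright [0.27407386 0.14994269 0.        ]
0.08 [157.66010748 173.00703662] [209.32779884 171.19554626]
0.1 [156.27007006 165.19951213] [208.37220383 163.43971104]
0.12 [154.85690764 157.2620998 ] [207.40084786 155.55595604]
0.14 [153.42003831 149.19153118] [206.41333774 147.5410902 ]
0.16 [151.95886049 140.98442722] [205.40926712 139.39181545]
0.18 [150.47275203 132.63729356] [204.38821591 131.10472215]
[0.26979555 0.19389953 0.        ] [0.14506583 0.16859222 0.        ]
[0.44184559 0.01110486 0.031     ]
shift [-427.   560.7   64.5] turn [ -8.85 -44.39 -21.59] joints [-57.1  20.6   0.6  -0.  -70.1 -16.5]
[0.44184559 0.01110486 0.031     ]
shift [-427.   560.7   64.5] turn [-60.65  12.09 146.46] joints [-57.1  20.6   0.6  -0.  -70.1 -16.5]
```

Emit:
move_arm([
  [[-215,280,0],[-4,-22,-11],0],
  [[-215,280,0],[-4,-22,-11],0],
  [[-215,280,0],[-4,-22,-11],0],
  [[-215,280,0],[-4,-22,-11],0],
  [[-215,280,0],[-4,-22,-11],0],
  [[-215,280,0],[-4,-22,-11],0],
  [[-215,280,0],[-4,-22,-11],0],
  [[-215,280,0],[-4,-22,-11],0],
  [[-215,280,0],[-4,-22,-11],0],
  [[-215,280,0],[-4,-22,-11],0],
])

```text
clock: 0.98
tool_pos: [0.3181, -0.3148, 0.2462]
orientation: [178.1, 22.3, -152.7]
force: [-1.3, -0.4, -0.4]
opening: 0.0879
gripper_force: 0.0
```

```bash
cat > pre.py <<'E'
from w import *
a=np.array([np.cos(np.radians(-140.9)),np.sin(np.radians(-140.9)),0])
g=np.array([.4822,.0439,0])+.052*a; g[2]=.031
Rp=frame(np.array([0,0,-1.])-a,[-.631,.776,0]); dp=Rp.apply([0,0,1])
E
python3 -c "
from pre import *
delta(g+[0,0,.15],Rp);print(cur()[0])"
```

```text
shift [-215.2  227.4  166.6] turn [ -4.71 -22.4  -10.25] joints [-38.7  -1.3 -20.2 -23.4 -65.4 -14.8]
[ 0.31807444 -0.3147712   0.24623723]
```

Emit:
move_arm([
  [[-215,227,167],[-4.7,-22.4,-10.3],0],
  [[-215,227,167],[-4.7,-22.4,-10.3],0],
  [[-215,227,167],[-4.7,-22.4,-10.3],0],
  [[-215,227,167],[-4.7,-22.4,-10.3],0],
  [[-215,227,167],[-4.7,-22.4,-10.3],0],
  [[-215,227,167],[-4.7,-22.4,-10.3],0],
  [[-215,227,167],[-4.7,-22.4,-10.3],0],
  [[-215,227,167],[-4.7,-22.4,-10.3],0],
  [[-215,227,167],[-4.7,-22.4,-10.3],0],
  [[-215,227,167],[-4.7,-22.4,-10.3],0],
])

```text
clock: 1.82
tool_pos: [0.4424, 0.0105, 0.1792]
orientation: [179.9, 44.9, -140.9]
force: [-0.1, 0.0, -0.6]
opening: 0.088
gripper_force: 0.0
```

```bash
python3 -c "
from pre import *
snap('wrist','w1');delta(g+[0,0,.15],Rp);p,_,_=cur();print(p)
for n,q in (('mouth',[.4822,.0439,.032]),('closed',g+.032*a-[0,0,.005]),('small',[.412,.234,.07]),('large',[.4377,-.2931,.106])): print(n,proj('w1',q,True))"
```

```text
shift [-1.9  1.8 -0.4] turn [ 0.13 -0.1   0.09] joints [ -8.5  -5.8 -35.4 -53.9 -40.4  -5.8]
[0.44214466 0.00906107 0.17937944]
mouth [318.12342118 117.25498044]
closed [318.89972991  33.35982302]
small [488.47918043 191.15793639]
large [-91.47163199 -25.36805831]
```

View pics/w1.png

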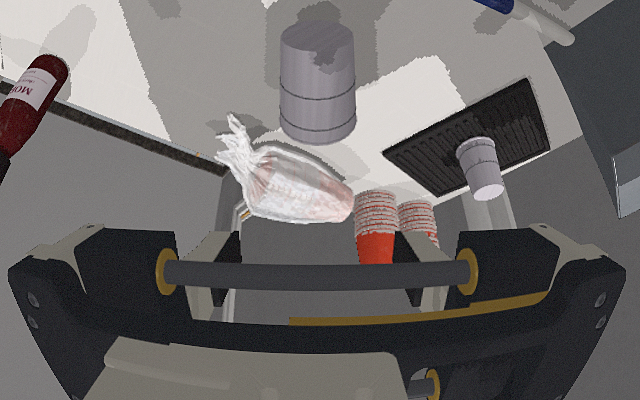

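The wrist view confirms the fit: the middle's axis runs along column 318 (closed end at about row 35, mouth at about row 130), and the small's top is at (489,190). Now going down to grasp.

```bash
python3 -c "
from pre import *
g[2]=.034;delta(g,Rp)"
```

```text
shift [101.9   1.7 103.7] turn [ 0.13 -0.1   0.09] joints [ -8.5  -5.8 -35.4 -53.9 -40.4  -5.8]
```

Emit:
move_arm([
  [[25,1,26],[0,0,0],0],
  [[50,1,52],[0,0,0],0],
  [[75,1,77],[0,0,0],0],
  [[90,1,92],[0,0,0],0],
  [[102,1,104],[0,0,0],0],
  [[102,1,104],[0,0,0],0],
])

```text
clock: 2.37
tool_pos: [0.4413, 0.007, 0.0302]
orientation: [179.5, 44.7, -141.6]
force: [-0.3, -0.8, -0.6]
opening: 0.0876
gripper_force: 0.0
```

Emit:
move_arm([
  [[0,0,0],[0,0,0],0.3],
  [[0,0,0],[0,0,0],0.4],
  [[0,0,0],[0,0,0],0.5],
  [[0,0,0],[0,0,0],1],
  [[0,0,0],[0,0,0],1],
  [[0,0,0],[0,0,0],1],
  [[0,0,0],[0,0,0],1],
])

```text
clock: 2.95
tool_pos: [0.4432, 0.0086, 0.0354]
orientation: [-179.8, 45.0, -140.8]
force: [-3.1, -2.3, 9.3]
opening: 0.0608
gripper_force: 29.6
```

Emit:
move_arm([
  [[-10,0,-10],[0,0,0],1],
  [[-30,0,-30],[0,0,0],1],
  [[-55,0,-55],[0,0,0],1],
  [[-85,0,-85],[0,0,0],1],
  [[-110,0,-110],[0,0,0],1],
  [[-125,0,-125],[0,0,0],1],
  [[-125,0,-125],[0,0,0],1],
])

```text
clock: 3.53
tool_pos: [0.4446, 0.0089, 0.2181]
orientation: [-179.2, 45.4, -140.3]
force: [0.5, 0.9, -1.9]
opening: 0.0608
gripper_force: 29.8
```

```bash
python3 -c "
from w import *
p,Rc,o=cur();print(p,Rc.as_matrix().round(3).tolist(),o['opening'],o['gripper_force'],o['joint_pos'])
for az in (-60,-30,0,30,60,90):
  z=np.radians(az);d=[np.cos(z),np.sin(z),-1]
  for s in (1,-1): print(az,s);delta([.48,-.02,.16],frame(d,[s*-np.sin(z),s*np.cos(z),0]))
"
```

```text
[0.4446177  0.00887582 0.21810864] [[-0.541, -0.631, 0.556], [-0.449, 0.776, 0.444], [-0.712, -0.01, -0.703]] 0.060773652729104496 29.837943721795455 [ -5.48078052 -10.20100469 -34.22645513 -48.78064203 -41.1425123
 -14.33419776]
-60 1
shift [ 35.2 -44.2  47.7] turn [70.03  0.74 70.15] joints [ -5.5 -10.2 -34.2 -48.8 -41.1 -14.3]
-60 -1
shift [ 35.2 -44.2  47.7] turn [ -0.77  73.27 -88.39] joints [ -5.5 -10.2 -34.2 -48.8 -41.1 -14.3]
-30 1
shift [ 35.2 -44.2  47.7] turn [48.69  0.65 49.06] joints [ -5.5 -10.2 -34.2 -48.8 -41.1 -14.3]
-30 -1
shift [ 35.2 -44.2  47.7] turn [  -0.77   57.85 -119.22] joints [ -5.5 -10.2 -34.2 -48.8 -41.1 -14.3]
0 1
shift [ 35.2 -44.2  47.7] turn [27.38  0.53 27.95] joints [ -5.5 -10.2 -34.2 -48.8 -41.1 -14.3]
0 -1
shift [ 35.2 -44.2  47.7] turn [  -0.72   36.76 -147.82] joints [ -5.5 -10.2 -34.2 -48.8 -41.1 -14.3]
30 1
shift [ 35.2 -44.2  47.7] turn [6.09 0.4  6.82] joints [ -5.5 -10.2 -34.2 -48.8 -41.1 -14.3]
30 -1
shift [ 35.2 -44.2  47.7] turn [  -0.61    9.21 -172.94] joints [ -5.5 -10.2 -34.2 -48.8 -41.1 -14.3]
60 1
shift [ 35.2 -44.2  47.7] turn [-15.19   0.26 -14.33] joints [ -5.5 -10.2 -34.2 -48.8 -41.1 -14.3]
60 -1
shift [ 35.2 -44.2  47.7] turn [  0.38  22.01 164.24] joints [ -5.5 -10.2 -34.2 -48.8 -41.1 -14.3]
90 1
shift [ 35.2 -44.2  47.7] turn [-36.45   0.1  -35.5 ] joints [ -5.5 -10.2 -34.2 -48.8 -41.1 -14.3]
90 -1
shift [ 35.2 -44.2  47.7] turn [1.2000e-01 4.6810e+01 1.3736e+02] joints [ -5.5 -10.2 -34.2 -48.8 -41.1 -14.3]
```

Gripped and lifted. A half turn about the tool's own axis, tilted 45°, brings the closed end up, and it uses joint 6 alone.

Emit:
move_arm([
  [[0,0,0],[0,0,-7],1],
  [[0,0,0],[0,0,-14],1],
  [[0,0,0],[0,0,-21],1],
  [[0,0,0],[0,0,-28],1],
  [[0,0,0],[0,0,-35],1],
  [[0,0,0],[0,0,-42],1],
  [[0,0,0],[0,0,-49],1],
  [[0,0,0],[0,0,-56],1],
  [[0,0,0],[0,0,-63],1],
  [[0,0,0],[0,0,-70],1],
])

```text
clock: 4.37
tool_pos: [0.4423, 0.0089, 0.2105]
orientation: [-136.8, 13.8, -65.2]
force: [-0.5, -0.3, -1.3]
opening: 0.0613
gripper_force: 29.8
```

Emit:
move_arm([
  [[0,0,0],[0,0,-7],1],
  [[0,0,0],[0,0,-14],1],
  [[0,0,0],[0,0,-21],1],
  [[0,0,0],[0,0,-28],1],
  [[0,0,0],[0,0,-35],1],
  [[0,0,0],[0,0,-42],1],
  [[0,0,0],[0,0,-49],1],
  [[0,0,0],[0,0,-56],1],
  [[0,0,0],[0,0,-63],1],
  [[0,0,0],[0,0,-70],1],
])

```text
clock: 5.2
tool_pos: [0.4422, 0.0089, 0.2105]
orientation: [-147.5, -32.9, -10.5]
force: [0.8, 0.0, -0.9]
opening: 0.0608
gripper_force: 29.8
```

```bash
python3 -c "
from w import *
p,Rc,o=cur();print(p,o['orientation'],o['opening'])
z=np.radians(20);d=[np.cos(z),np.sin(z),-1]
delta([.47,-.02,.18],frame(d,[np.sin(z),-np.cos(z),0]))
for uv in ((345,214),(330,200)): print('bag',at('side0',uv,0))
"
```

```text
[0.44223145 0.00889765 0.21049595] [-147.5156484   -32.91047952  -10.4823241 ] 0.06083778160864278
shift [10.8 43.  24. ] turn [-12.71   4.68 -26.03] joints [ -5.7  -9.5 -34.5 -49.1 -41.1 126.5]
bag [ 0.57588669 -0.00249905  0.        ]
bag [0.56207751 0.08370579 0.        ]
```

Emit:
move_arm([
  [[0,10,5],[-2.5,1,-5.2],1],
  [[0,20,10],[-5.1,1.9,-10.4],1],
  [[0,30,15],[-7.6,2.8,-15.6],1],
  [[0,40,15],[-10.2,3.7,-20.8],1],
  [[0,43,15],[-12.7,4.7,-26],1],
  [[0,43,15],[-12.7,4.7,-26],1],
  [[0,43,15],[-12.7,4.7,-26],1],
])

```text
clock: 5.78
tool_pos: [0.4558, -0.0256, 0.1767]
orientation: [-179.3, -44.9, 19.8]
force: [-1.4, 0.1, -1.7]
opening: 0.0612
gripper_force: 29.7
```

```bash
python3 -c "
from w import *
p,Rc,o=cur();print(p,Rc.as_matrix().round(3).tolist(),o['opening'])
snap('side','s2');snap('scene','c2')
c=[]
for f in('c2','s2'):
  u,v=proj(f,p).astype(int);im=cv2.imread(f'pics/{f}.png')[v-40:v+60,u-50:u+50];c.append(cv2.resize(im,(400,400),interpolation=cv2.INTER_CUBIC));print(f,u-50,v-40)
cv2.imwrite('pics/p2.png',np.hstack(c))"
```

```text
[ 0.45582655 -0.02560237  0.1766648 ] [[0.666, 0.347, 0.66], [0.24, -0.938, 0.251], [0.706, -0.009, -0.708]] 0.06118723041712332
c2 254 106
s2 243 107
```

View pics/p2.png

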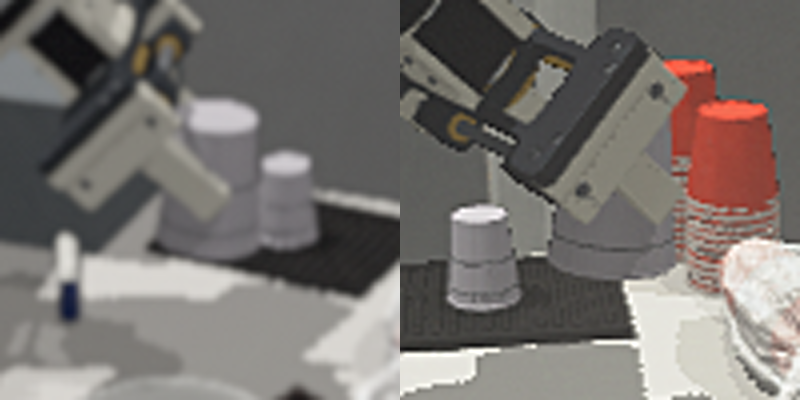

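The cup hangs mouth down with its closed end leaning about 5.5° outward (scene crop top (222,117), bottom (213,235)). I'll turn it back about tool y and lower it.

Emit:
move_arm([
  [[-20,0,20],[0,2.8,0],1],
  [[-40,0,40],[0,5.5,0],1],
  [[-60,0,60],[0,5.5,0],1],
  [[-75,0,75],[0,5.5,0],1],
  [[-80,0,80],[0,5.5,0],1],
  [[-80,0,80],[0,5.5,0],1],
  [[-80,0,80],[0,5.5,0],1],
])

```text
clock: 6.47
tool_pos: [0.4344, 0.0082, 0.1379]
orientation: [179.3, -48.3, 19.2]
force: [-0.5, -0.1, -1.2]
opening: 0.0609
gripper_force: 29.7
```

```bash
python3 -c "
from w import *
p,Rc,o=cur();print(p,o['force'],Rc.inv().apply([0,0,-1]).round(3))
snap('side','s3');snap('scene','c3')
c=[]
for f in('c3','s3'):
  u,v=proj(f,p).astype(int);im=cv2.imread(f'pics/{f}.png')[v-40:v+60,u-50:u+50];c.append(cv2.resize(im,(400,400),interpolation=cv2.INTER_CUBIC));print(f,u-50,v-40)
cv2.imwrite('pics/p3.png',np.hstack(c))"
```

```text
[0.43441277 0.00815022 0.13790429] [-0.47239427 -0.07587711 -1.17561883] [-0.747 -0.008  0.665]
c3 251 113
s3 231 121
```

View pics/p3.png

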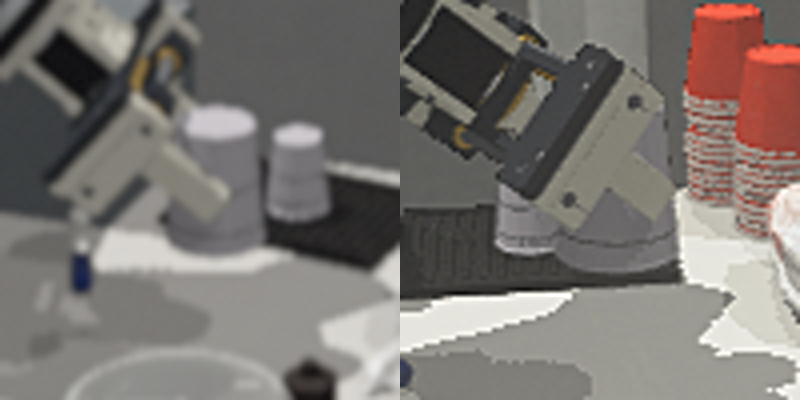

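```bash
python3 -c "
from w import *
p,Rc,o=cur();print(p,o['orientation'],o['joint_pos'].round(1))"
```

```text
[0.43420005 0.00815093 0.13784645] [179.26938548 -48.28986624  19.27316526] [ 18.1 -10.  -51.6 -48.1  -0.2 138.9]
```

```bash
cat > fk.py <<'E'
import numpy as np
from scipy.optimize import least_squares
from scipy.spatial.transform import Rotation as R
E=lambda a,t:R.from_euler(a,t,degrees=True)
# base: x ahead, z up; Ry(+) pitches x downwards
def fk(j,q,s):
    bx,by,bz,beta,a1,lat,L2,a3,L4,Lt,gam=q
    r1=E('z',j[0]+beta);r2=r1*E('y',j[1]);r3=r2*E('y',-j[2]);r4=r3*E('x',s[0]*j[3]);r5=r4*E('y',-j[4]);r6=r5*E('x',s[1]*j[5]+gam)
    p=np.array([bx,by,bz])+r1.apply([a1,lat,0])+r2.apply([0,0,L2])+r3.apply([L4,0,a3])+r5.apply([Lt,0,0])
    return p,r6*R.from_matrix([[0,0,1],[0,1,0],[-1,0,0]])
DATA=[([-57.1195,20.5826,.6462,-.0152,-70.1376,-16.5073],(.19016,-.64729,.24483),(179.925,-.007,-163.632)),
([-38.7,-1.3,-20.2,-23.4,-65.4,-14.8],(.31807,-.31477,.24624),(178.1,22.3,-152.7)),
([-8.5,-5.8,-35.4,-53.9,-40.4,-5.8],(.44214,.00906,.17938),(179.9,44.9,-140.9)),
([-5.481,-10.201,-34.226,-48.781,-41.143,-14.334],(.4446,.0089,.2181),(-179.2,45.4,-140.3)),
([-5.7,-9.5,-34.5,-49.1,-41.1,126.5],(.44223,.0089,.2105),(-147.516,-32.91,-10.48)),
([18.1,-10,-51.6,-48.1,-.2,138.9],(.4342,.00815,.13785),(179.27,-48.29,19.27))]
Q0=[0,0,.33,0,.05,0,.33,.03,.33,.25,0]
def fit(s,b,g):
    q0=list(Q0);q0[3]=b;q0[10]=g
    def f(q):
        r=[]
        for j,p,o in DATA:
            P,O=fk(j,q,s);r+=list((P-p)*1000)+list((O*E('xyz',o).inv()).as_rotvec(degrees=True)*5)
        r+=[q[0]*1e3,q[1]*1e3,q[5]*100,(q[6]-.33)*30,(q[8]-.33)*30,(q[4]-.05)*30]
        return r
    return least_squares(f,q0,x_scale=[.01]*3+[10]+[.05]*6+[30])
if __name__=='__main__':
    best=[]
    for s in((1,1),(1,-1),(-1,1),(-1,-1)):
        for b in(0,-16):
            for g in(0,90,180,-90):
                z=fit(s,b,g);best.append((z.cost,s,z.x))
    best.sort(key=lambda t:t[0])
    for c,s,x in best[:3]: print(round(c,1),s,x.round(4).tolist())
    np.savez('fk.npz',q=best[0][2],s=best[0][1])
    for j,p,o in DATA:
        P,O=fk(j,best[0][2],best[0][1]);print(((P-p)*1e3).round(1),(O*E('xyz',o).inv()).magnitude()*57.3)
E
python3 fk.py
```

```text
7453.2 (-1, -1) [-0.0315, 0.0144, 0.1935, -0.762, -0.1516, -0.1332, 0.6405, -0.0708, 0.6599, 0.3327, 269.4362]
7453.2 (-1, -1) [-0.0315, 0.0144, 0.1935, -0.762, -0.1516, -0.1332, 0.6405, -0.0708, 0.6599, 0.3327, 269.4362]
7453.2 (-1, -1) [-0.0315, 0.0144, 0.1935, -0.762, -0.1516, -0.1332, 0.6405, -0.0708, 0.6599, 0.3327, -90.5637]
[ 21.4  24.  -76. ] 0.19818940698465268
[ 9.8 16.3 -0.7] 0.27645384839649745
[  6.6 -31.5  28.2] 0.4554188263535678
[  3.4 -15.4  38.7] 0.5386008683444142
[  4.3 -16.4  35.9] 0.5383448058483944
[-14.    8.6 -26.1] 0.5694125683582784
```

```bash
cat > fk2.py <<'E'
from fk import *
beta,gam=0,-90
def rots(j):
    r1=E('z',j[0]+beta);r2=r1*E('y',j[1]);r3=r2*E('y',-j[2]);r4=r3*E('x',-j[3]);r5=r4*E('y',-j[4]);r6=r5*E('x',-j[5]+gam)*R.from_matrix([[0,0,1],[0,1,0],[-1,0,0]])
    return r1,r2,r3,r4,r5,r6
# columns: bz, v1x, v2z, v3x,v3z, v6(x,y,z)
def A(j):
    r1,r2,r3,r4,r5,r6=[r.as_matrix() for r in rots(j)]
    return np.c_[[0,0,1],r1[:,0],r2[:,2],r3[:,0],r3[:,2],r6]
pr=np.array([.35,.05,.35,.35,.03,0,0,.25])
def solve(lam=1e-3,verbose=False):
    M=np.vstack([A(j) for j,_,_ in DATA]+[lam*np.eye(8)]);b=np.concatenate([p for _,p,_ in DATA]+[lam*pr])
    x=np.linalg.lstsq(M,b,rcond=None)[0]
    if verbose: print(x.round(4),((M@x-b)[:-8]*1e3).round(1))
    return x
def f(j,x): return A(j)@x,rots(j)[5]
lo=np.array([-176,-82,-58.2,-173.8,-174.7,-.2]);hi=np.array([176,121.7,71.7,95.5,-.2,173.6]);lo[5]=-173.6;hi[4]=-.2
def ik(p,Rt,x,seed,n=30):
    rng=np.random.default_rng(0);out=None
    for i in range(n):
        s=np.clip(np.array(seed)+(rng.normal(0,40,6) if i else 0),lo+.5,hi-.5)
        z=least_squares(lambda j:np.r_[(f(j,x)[0]-p)*1e3,(f(j,x)[1]*Rt.inv()).as_rotvec(degrees=True)*5],s,bounds=(lo,hi),x_scale=20,max_nfev=60)
        if out is None or z.cost<out[0]: out=(z.cost,z.x)
        if out[0]<.5: break
    return round(out[0],2),out[1].round(1)
if __name__=='__main__':
    x=solve(.1*1e-1,True);solve(1e-3,True)
E
python3 fk2.py
```

```text
[ 0.0192 -0.0908  0.5609  0.6154  0.018   0.0655  0.0273  0.1272] [114.4  74.8 -20.5  34.4  34.1   9.9 -33.8 -18.9 -26.7 -49.    3.1 -17.1
  65.3 -24.3  51.4 -24.3  98.4   3.1]
[ 0.0183 -0.0913  0.5614  0.6156  0.0186  0.0655  0.0273  0.1272] [114.5  74.7 -20.5  34.3  34.1   9.9 -33.8 -18.9 -26.7 -49.    3.1 -17.1
  65.2 -24.3  51.4 -24.2  98.5   3. ]
```

```bash
cat > t.py <<'E'
from fk2 import *
import fk2
def test(cols,name,lam=1e-4):
    def AA(j):
        r=dict(zip(['1','2','3','4','5','6'],[q.as_matrix() for q in rots(j)]));r['0']=np.eye(3)
        return np.c_[tuple(r[c[0]][:,'xyz'.index(c[1])] for c in cols)]
    M=np.vstack([AA(j) for j,_,_ in DATA]);b=np.concatenate([p for _,p,_ in DATA])
    n=len(cols);x=np.linalg.lstsq(np.vstack([M,lam*np.eye(n)]),np.r_[b,np.zeros(n)],rcond=None)[0]
    print(name,dict(zip(cols,x.round(3))),((M@x-b)*1e3).round(0))
test(['0x','0y','0z','1x','2z','3x','3z','6z'],'free base')
test(['0z','1x','1y','2z','3x','3z','6z'],'lat')
test(['0x','0y','0z','1x','1y','2x','2z','3x','3z','6x','6y','6z'],'all')
from h import at
print(at('side0',(75,255),0),at('scene0',(175,175),0))
E
python3 t.py
```

```text
free base {'0x': np.float64(-0.123), '0y': np.float64(-0.136), '0z': np.float64(0.249), '1x': np.float64(-0.163), '2z': np.float64(0.432), '3x': np.float64(0.594), '3z': np.float64(0.111), '6z': np.float64(0.385)} [  5.  20. -75.  16.  -9.  -9.   7. -27.  30.  -6.  -8.  45.  -4.  -9.
  41. -17.  33. -31.]
lat {'0z': np.float64(0.191), '1x': np.float64(-0.205), '1y': np.float64(-0.14), '2z': np.float64(0.658), '3x': np.float64(0.675), '3z': np.float64(-0.065), '6z': np.float64(0.349)} [ 38.  35. -78.  17.  28.  -1.   8. -34.  29.   4. -20.  41.   5. -20.
  38.  -8. -16. -28.]
all {'0x': np.float64(-0.073), '0y': np.float64(-0.019), '0z': np.float64(0.31), '1x': np.float64(0.231), '1y': np.float64(-0.118), '2x': np.float64(-0.261), '2z': np.float64(0.621), '3x': np.float64(0.565), '3z': np.float64(-0.155), '6x': np.float64(0.007), '6y': np.float64(0.007), '6z': np.float64(0.398)} [ -0.  -4.   2.  -2.  13. -21.  -4. -12.  22.  -0.   3.   1.  13.  -7.
   8.  -6.   6. -12.]
[ 0.00984002 -0.04938028  0.        ] [ 0.00288922 -0.00293503  0.        ]
```

```bash
cat >> t.py <<'E'
test(['0z','1x','1y','2z','3x','3z','4y','4z','6z'],'w4')
test(['0z','1x','2z','3x','3z','5y','5z','6z'],'w5')
test(['0z','1x','1y','2z','3x','3z','4y','4z','5y','5z','6z'],'w45')
E
python3 t.py | tail -3
```

```text
w4 {'0z': np.float64(0.198), '1x': np.float64(0.001), '1y': np.float64(-0.0), '2z': np.float64(0.601), '3x': np.float64(0.463), '3z': np.float64(0.0), '4y': np.float64(-0.192), '4z': np.float64(-0.0), '6z': np.float64(0.358)} [ 0. -0.  0. -0.  0. -0. -0.  0.  0. -0. -0.  0.  0. -0. -0. -0.  0. -0.]
w5 {'0z': np.float64(0.199), '1x': np.float64(0.001), '2z': np.float64(0.601), '3x': np.float64(0.463), '3z': np.float64(-0.0), '5y': np.float64(-0.192), '5z': np.float64(-0.0), '6z': np.float64(0.358)} [ 0. -0.  0. -0.  0. -0. -0.  0. -0. -0. -0. -0.  0. -0. -0. -0.  0.  0.]
w45 {'0z': np.float64(0.198), '1x': np.float64(0.0), '1y': np.float64(-0.0), '2z': np.float64(0.601), '3x': np.float64(0.463), '3z': np.float64(0.001), '4y': np.float64(-0.096), '4z': np.float64(-0.001), '5y': np.float64(-0.096), '5z': np.float64(0.0), '6z': np.float64(0.358)} [ 0. -0.  0. -0.  0. -0. -0.  0. -0. -0. -0.  0.  0. -0. -0. -0.  0.  0.]
```

The kinematics are now solved exactly: the wrist has a 0.192 m side offset. I'll use IK to choose a feasible placing direction.

```bash
cat > kin.py <<'E'
from fk2 import rots,ik as _ik,lo,hi,np,R,least_squares,E
def f(j,x=None):
    r=rots(j);p=np.array([0,0,.1985])+r[1].apply([0,0,.601])+r[2].apply([.463,0,0])+r[4].apply([0,-.192,0])+r[5].apply([0,0,.358]);return p,r[5]
import fk2;fk2.f=f
def ik(p,Rt,seed,n=8): return _ik(np.array(p),Rt,None,seed,n)
E
cat > t2.py <<'E'
from kin import *
from w import frame,cur
p,Rc,o=cur();print(np.abs(f(o['joint_pos'])[0]-p).max())
for az in (-160,-120,-90,-60,-40,-20,0,20,40,60,80,100,130):
    z=np.radians(az);c,s=np.cos(np.radians(39.5)),np.sin(np.radians(39.5));Rt=frame([c*np.cos(z),c*np.sin(z),-s],[np.sin(z),-np.cos(z),0])
    for P in([.45,-.03,.055],[.55,-.07,.055]):
        r=ik(P,Rt,o['joint_pos'])
        if r[0]<2: print(az,P[:2],r)
E
python3 t2.py
```

```text
0.0011175102085846933
-120 [0.45, -0.03] (np.float64(0.0), array([ 36.5,  36.3, -30.2,  18.8, -72.4, -80.4]))
-120 [0.55, -0.07] (np.float64(0.0), array([ 28. ,  41.1, -20.4,  24.9, -75.7, -74.9]))
-90 [0.45, -0.03] (np.float64(0.0), array([ 45.3,  29.6, -51.5,  40.3, -57.1, -82.5]))
-90 [0.55, -0.07] (np.float64(0.0), array([ 32.7,  33.1, -44.1,  49.9, -58.1, -77.3]))
```

```bash
cat > t3.py <<'E'
from kin import *
from w import frame,cur
p,Rc,o=cur();j0=np.array(o['joint_pos'])
z=np.radians(-110);c,s=np.cos(np.radians(39.5)),np.sin(np.radians(39.5));Rt=frame([c*np.cos(z),c*np.sin(z),-s],[np.sin(z),-np.cos(z),0])
for h in (.055,.2): 
    r=ik([.45,-.08,h],Rt,[36,36,-30,20,-72,-80]);print(h,r)
j1=r[1]
jm=j0.copy();jm[1]-=6;jm[4]=-30
W=[j0]+[jm+(j1-jm)*t for t in np.linspace(0,1,6)]
P=[f(j) for j in W]
for a,b in zip(P,P[1:]):
    print('shift',(a[1].inv().apply(b[0]-a[0])*1e3).round(0),'turn',(a[1].inv()*b[1]).as_rotvec(degrees=True).round(0),'at',b[0].round(2),'cup low',(b[0]+b[1].apply(np.array([-.64,0,.77])*.07))[2].round(2),'wrist',(b[0]-b[1].apply([0,0,.358])).round(2))
E
python3 t3.py
```

```text
0.055 (np.float64(0.0), array([ 35.2,  33.2, -40.6,  29.2, -64.3, -79.8]))
0.2 (np.float64(0.0), array([ 35.8,  20.8, -34.5,  26.1, -80.8, -71.1]))
shift [ -86. -134.  -61.] turn [ 22. -14.  -1.] at [0.29 0.1  0.11] cup low 0.05 wrist [ 0.16 -0.08  0.39]
shift [-30.  19.  -4.] turn [ -2. -18.  28.] at [0.28 0.07 0.09] cup low 0.04 wrist [ 0.24 -0.08  0.42]
shift [ -1.  45. -16.] turn [-15. -12.  29.] at [0.28 0.03 0.09] cup low 0.05 wrist [ 0.33 -0.05  0.44]
shift [ 41.  36. -31.] turn [-20.   3.  30.] at [ 0.31 -0.03  0.11] cup low 0.06 wrist [0.41 0.01 0.45]
shift [ 64.  -5. -49.] turn [-12.  17.  32.] at [ 0.37 -0.07  0.15] cup low 0.08 wrist [0.49 0.09 0.44]
shift [ 50. -52. -69.] turn [ 4. 21. 34.] at [ 0.45 -0.08  0.2 ] cup low 0.13 wrist [0.54 0.18 0.43]
```

```bash
cat > t3.py <<'E'
from kin import *
from w import frame,cur
p,Rc,o=cur();j0=np.array(o['joint_pos'])
z=np.radians(-110);c,s=np.cos(np.radians(39.5)),np.sin(np.radians(39.5));Rt=frame([c*np.cos(z),c*np.sin(z),-s],[np.sin(z),-np.cos(z),0])
j1=ik([.45,-.08,.24],Rt,[36,36,-30,20,-72,-80])[1]
ja=ik([.45,-.04,.26],f([-5.7,-9.5,-34.5,-49.1,-41.1,126.5])[1],[-5.7,-9.5,-34.5,-49.1,-41.1,126.5])[1]
P=[(p,Rc)];js=[j0];n=5
for t in np.linspace(0,1,n+1):
    j=ja+(j1-ja)*t; q=np.array([.45,-.04-.04*t,.26-.02*t]);
    r=ik(q,f(j)[1],js[-1] if t else ja,1);js.append(r[1]);P.append((q,f(j)[1]));
    if r[0]>1: print('bad',t,r)
for a,b,j in zip(P,P[1:],js[1:]):
    print('shift',(a[1].inv().apply(b[0]-a[0])*1e3).round(0),'turn',(a[1].inv()*b[1]).as_rotvec(degrees=True).round(1),j,'cup low',(b[0]+b[1].apply(np.array([-.64,0,.77])*.07))[2].round(2),'wrist',(b[0]-b[1].apply([0,0,.358])).round(2))
E
python3 t3.py
```

```text
shift [ 91.  52. -81.] turn [13.2 -8.3 25.7] [-13.8  -9.8 -28.1 -46.2 -51.2 126.7] cup low 0.2 wrist [ 0.25 -0.2   0.51]
shift [-1.  9. -1.] turn [ -7.1 -20.7  25.6] [ -5.5  -2.  -19.3 -29.9 -65.1  84.8] cup low 0.21 wrist [ 0.37 -0.2   0.57]
shift [3. 8. 0.] turn [-19.3  -9.8  24.8] [  4.2   5.4 -13.7 -16.  -76.8  46.6] cup low 0.21 wrist [ 0.49 -0.15  0.6 ]
shift [6. 6. 2.] turn [-20.5   7.   24.7] [ 14.8  11.5 -13.3  -2.5 -84.4   9.8] cup low 0.2 wrist [ 0.57 -0.05  0.59]
shift [8. 2. 4.] turn [-9.2 20.2 25.5] [ 25.5  15.6 -19.6  11.4 -86.9 -27.7] cup low 0.18 wrist [0.59 0.07 0.54]
shift [ 6. -2.  7.] turn [ 8.5 21.5 27.1] [ 35.8  18.  -32.2  25.8 -85.4 -68.8] cup low 0.17 wrist [0.54 0.18 0.47]
```

Emit:
move_arm([
  [[30,17,-27],[4.4,-2.7,8.5],1],
  [[60,35,-54],[8.8,-5.5,17],1],
  [[91,52,-81],[13.2,-8.3,25.7],1],
  [[91,52,-81],[13.2,-8.3,25.7],1],
  [[91,52,-81],[13.2,-8.3,25.7],1],
  [[91,52,-81],[13.2,-8.3,25.7],1],
  [[91,52,-81],[13.2,-8.3,25.7],1],
])

```text
clock: 7.15
tool_pos: [0.4518, -0.0426, 0.2611]
orientation: [-147.6, -32.9, -10.5]
force: [-1.1, 0.4, -0.5]
opening: 0.0609
gripper_force: 29.8
```

```bash
sed -i 's/^P=\[(p,Rc)\];js=\[j0\]/P=[(p,Rc)];js=[j0]/' t3.py; python3 -c "
from w import *
p,Rc,o=cur();print(p,o['orientation'],o['joint_pos'].round(1),o['opening'])"; python3 t3.py | head -2
```

```text
[ 0.45180971 -0.04257462  0.2610703 ] [-147.60201711  -32.92042885  -10.54208558] [-14.2  -9.6 -27.8 -46.2 -51.4 126.8] 0.06086850667280965
shift [-2. -2.  1.] turn [ 0.1 -0.1 -0.2] [-13.8  -9.8 -28.1 -46.2 -51.2 126.7] cup low 0.2 wrist [ 0.25 -0.2   0.51]
shift [-1.  9. -1.] turn [ -7.1 -20.7  25.6] [ -5.5  -2.  -19.3 -29.9 -65.1  84.8] cup low 0.21 wrist [ 0.37 -0.2   0.57]
```

Emit:
move_arm([
  [[0,9,0],[-7,-20.7,25.6],1],
  [[0,9,0],[-7,-20.7,25.6],1],
  [[0,9,0],[-7,-20.7,25.6],1],
  [[0,9,0],[-7,-20.7,25.6],1],
  [[0,9,0],[-7,-20.7,25.6],1],
  [[0,9,0],[-7,-20.7,25.6],1],
])

```text
clock: 7.65
tool_pos: [0.4526, -0.047, 0.2549]
orientation: [-151.3, -1.7, -22.1]
force: [1.2, -0.6, -1.3]
opening: 0.0611
gripper_force: 29.8
```

Emit:
move_arm([
  [[3,8,0],[-19.3,-9.8,24.8],1],
  [[3,8,0],[-19.3,-9.8,24.8],1],
  [[3,8,0],[-19.3,-9.8,24.8],1],
  [[3,8,0],[-19.3,-9.8,24.8],1],
  [[3,8,0],[-19.3,-9.8,24.8],1],
  [[3,8,0],[-19.3,-9.8,24.8],1],
])

```text
clock: 8.15
tool_pos: [0.4523, -0.0541, 0.2507]
orientation: [-173.3, 15.1, -42.6]
force: [0.4, -1.1, -1.0]
opening: 0.0609
gripper_force: 29.8
```

Emit:
move_arm([
  [[6,6,2],[-20.5,7,24.7],1],
  [[6,6,2],[-20.5,7,24.7],1],
  [[6,6,2],[-20.5,7,24.7],1],
  [[6,6,2],[-20.5,7,24.7],1],
  [[6,6,2],[-20.5,7,24.7],1],
  [[6,6,2],[-20.5,7,24.7],1],
])

```text
clock: 8.65
tool_pos: [0.4514, -0.0618, 0.2463]
orientation: [161.5, 5.5, -66.6]
force: [-0.4, 0.2, -1.5]
opening: 0.0608
gripper_force: 29.8
```

Emit:
move_arm([
  [[8,2,4],[-9.2,20.2,25.5],1],
  [[8,2,4],[-9.2,20.2,25.5],1],
  [[8,2,4],[-9.2,20.2,25.5],1],
  [[8,2,4],[-9.2,20.2,25.5],1],
  [[8,2,4],[-9.2,20.2,25.5],1],
  [[8,2,4],[-9.2,20.2,25.5],1],
])

```text
clock: 9.15
tool_pos: [0.4509, -0.0707, 0.2424]
orientation: [154.5, -22.9, -82.7]
force: [0.3, -0.3, -1.0]
opening: 0.0613
gripper_force: 29.8
```

```bash
cat > t4.py <<'E'
from kin import *
from w import frame,cur
import sys
p,Rc,o=cur()
z=np.radians(-110);c,s=np.cos(np.radians(39.5)),np.sin(np.radians(39.5));Rt=frame([c*np.cos(z),c*np.sin(z),-s],[np.sin(z),-np.cos(z),0])
q=np.array([.45,-.08,float(sys.argv[1])])
print(p,o['joint_pos'].round(1),o['opening'],'shift',(Rc.inv().apply(q-p)*1e3).round(1),'turn',(Rc.inv()*Rt).as_rotvec(degrees=True).round(1),'down',Rc.inv().apply([0,0,-1]).round(3))
E
python3 t4.py .2
```

```text
[ 0.45089118 -0.07065452  0.24236263] [ 25.7  15.6 -19.7  11.4 -86.7 -27.6] 0.06125270037187885 shift [ -8.  -16.5  39.3] turn [ 8.2 21.5 27.4] down [-0.389 -0.396  0.832]
```

Emit:
move_arm([
  [[-8,-16,39],[8.2,21.5,27.4],1],
  [[-8,-16,39],[8.2,21.5,27.4],1],
  [[-8,-16,39],[8.2,21.5,27.4],1],
  [[-8,-16,39],[8.2,21.5,27.4],1],
  [[-8,-16,39],[8.2,21.5,27.4],1],
  [[-8,-16,39],[8.2,21.5,27.4],1],
  [[-8,-16,39],[8.2,21.5,27.4],1],
])

```text
clock: 9.73
tool_pos: [0.45, -0.0805, 0.2013]
orientation: [179.5, -50.3, -109.6]
force: [0.2, 0.5, -0.7]
opening: 0.0609
gripper_force: 29.7
```

```bash
python3 t4.py .065
```

```text
[ 0.44999364 -0.0805273   0.2013161 ] [ 35.6  20.6 -34.3  25.9 -81.  -70.5] 0.06091278796329597 shift [-105.2   -0.5   86.7] turn [0.2 0.2 0.3] down [-0.769 -0.005  0.639]
```

Emit:
move_arm([
  [[-25,0,20],[0,0,0],1],
  [[-50,0,41],[0,0,0],1],
  [[-75,0,62],[0,0,0],1],
  [[-92,0,76],[0,0,0],1],
  [[-103,0,85],[0,0,0],1],
  [[-105,0,87],[0,0,0],1],
  [[-105,0,87],[0,0,0],1],
])

```text
clock: 10.32
tool_pos: [0.4507, -0.0813, 0.0656]
orientation: [179.8, -50.3, -110.0]
force: [0.2, 0.7, -1.0]
opening: 0.0612
gripper_force: 29.7
```

Emit:
move_arm([
  [[-1.5,0,1.3],[0,0,0],1],
  [[-3.1,0,2.6],[0,0,0],1],
  [[-4.6,0,3.8],[0,0,0],1],
  [[-4.6,0,3.8],[0,0,0],1],
])

```text
clock: 10.65
tool_pos: [0.451, -0.0806, 0.06]
orientation: [-179.9, -50.4, -110.2]
force: [-0.0, 0.6, -0.9]
opening: 0.0606
gripper_force: 29.7
```

Emit:
move_arm([
  [[-1,0,0.8],[0,0,0],1],
  [[-2,0,1.6],[0,0,0],1],
  [[-2,0,1.6],[0,0,0],1],
])

```text
clock: 10.9
tool_pos: [0.4508, -0.0807, 0.0571]
orientation: [-179.9, -50.4, -110.2]
force: [-0.0, -0.6, -0.9]
opening: 0.0614
gripper_force: 29.7
```

```bash
python3 t4.py .055
```

```text
[ 0.45077802 -0.08065804  0.05706125] [ 35.1  33.  -40.4  29.1 -64.6 -79.7] 0.06142082522952329 shift [-1.8  1.   1. ] turn [ 0.1  0.1 -0.1] down [-0.771  0.001  0.637]
```

Emit:
move_arm([
  [[-1,0,0.8],[0,0,0],1],
  [[-2,0,1.6],[0,0,0],1],
  [[-2,0,1.6],[0,0,0],1],
])

```text
clock: 11.15
tool_pos: [0.4507, -0.0807, 0.0544]
orientation: [-179.9, -50.5, -110.2]
force: [-0.8, 0.1, -1.3]
opening: 0.0611
gripper_force: 29.7
```

Emit:
move_arm([
  [[-1,0,0.8],[0,0,0],1],
  [[-1.5,0,1.3],[0,0,0],1],
  [[-1.5,0,1.3],[0,0,0],1],
])

```text
clock: 11.4
tool_pos: [0.4507, -0.0808, 0.0524]
orientation: [-179.9, -50.5, -110.2]
force: [0.8, -1.0, -0.8]
opening: 0.061
gripper_force: 29.7
```

```bash
python3 -c "
from w import *
p,Rc,o=cur();print(p,o['force'])
snap('side','s4');snap('scene','c4')
c=[]
for f in('c4','s4'):
  u,v=proj(f,p).astype(int);im=cv2.imread(f'pics/{f}.png')[v-40:v+60,u-50:u+50];c.append(cv2.resize(im,(400,400),interpolation=cv2.INTER_CUBIC));print(f,u-50,v-40)
cv2.imwrite('pics/p4.png',np.hstack(c))"
```

```text
[ 0.45072253 -0.08078185  0.05243868] [ 0.81875969 -0.98472531 -0.79104623]
c4 244 158
s4 247 173
```

View pics/p4.png

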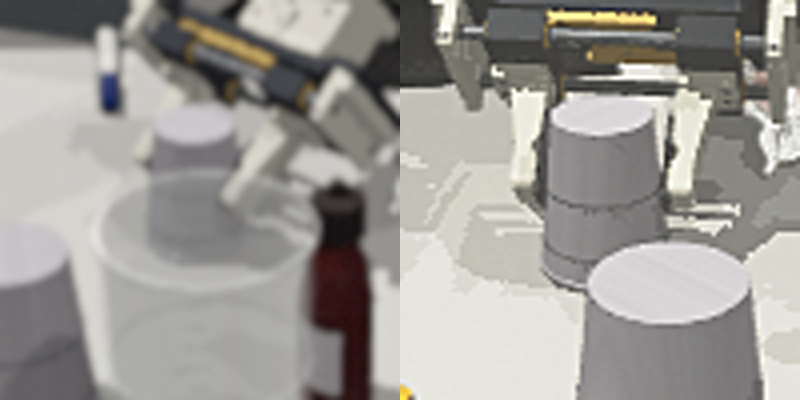

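The cup looks upright and just above the table in both views, so I'll keep lowering it until it touches.

Emit:
move_arm([
  [[-0.8,0,0.6],[0,0,0],1],
  [[-1.5,0,1.3],[0,0,0],1],
  [[-1.5,0,1.3],[0,0,0],1],
])

```text
clock: 11.75
tool_pos: [0.4508, -0.0809, 0.051]
orientation: [-179.9, -50.5, -110.2]
force: [-0.1, 0.0, 4.0]
opening: 0.0612
gripper_force: 29.9
```

Emit:
move_arm([
  [[-0.8,0,0.6],[0,0,0],1],
  [[-0.8,0,0.6],[0,0,0],1],
])

```text
clock: 11.92
tool_pos: [0.4509, -0.0809, 0.0508]
orientation: [-179.9, -50.6, -110.2]
force: [-2.1, 3.1, 11.1]
opening: 0.0608
gripper_force: 30.2
```

Emit:
move_arm([
  [[0,0,0],[0,0,0],0.3],
  [[0,0,0],[0,0,0],0.27],
  [[0,0,0],[0,0,0],0.24],
  [[0,0,0],[0,0,0],0.18],
  [[0,0,0],[0,0,0],0.1],
  [[0,0,0],[0,0,0],0],
  [[0,0,0],[0,0,0],0],
  [[0,0,0],[0,0,0],0],
  [[0,0,0],[0,0,0],0],
])

```text
clock: 12.67
tool_pos: [0.4508, -0.0808, 0.0495]
orientation: [-179.9, -50.5, -110.2]
force: [0.9, 0.4, 0.4]
opening: 0.0871
gripper_force: 0.0
```

```bash
python3 t4.py .055
```

```text
[ 0.45076525 -0.08076325  0.04954897] [ 35.1  33.7 -40.6  29.4 -63.8 -80.2] 0.08711729538123875 shift [ 3.9  1.  -3.8] turn [ 0.1  0.  -0.1] down [-0.771  0.001  0.637]
```

Emit:
move_arm([
  [[0,0,-10],[0,0,0],0],
  [[0,0,-30],[0,0,0],0],
  [[0,0,-60],[0,0,0],0],
  [[0,0,-90],[0,0,0],0],
  [[0,0,-120],[0,0,0],0],
  [[60,0,-170],[0,0,0],0],
  [[90,0,-200],[0,0,0],0],
  [[90,0,-200],[0,0,0],0],
  [[90,0,-200],[0,0,0],0],
])

```text
clock: 13.42
tool_pos: [0.4864, 0.0124, 0.2529]
orientation: [-179.4, -50.0, -110.5]
force: [1.3, 0.3, 0.4]
opening: 0.0878
gripper_force: 0.0
```

```bash
cat > t5.py <<'E'
from kin import ik,f
from w import *
p,Rc,o=cur();print(p,o['joint_pos'].round(1))
snap('side','s5');snap('scene','c5');snap('wrist','w5')
Z=np.array([0,0,1.])
# edge score: gradient of side & scene along the predicted outline
G={}
for k in('s5','c5'):
    g=cv2.GaussianBlur(cv2.imread(f'pics/{k}.png'),(0,0),.8).astype(float);G[k]=np.sqrt(cv2.Sobel(g,-1,1,0)**2+cv2.Sobel(g,-1,0,1)**2).sum(2)
def score(x,y,k):
    P=pts('m',np.array([x,y,0.]),Z);h=cv2.convexHull(np.array([proj(k,q) for q in P],np.float32))[:,0]
    top=np.array([proj(k,q) for q in P[60:]])
    L=[]
    for c in(h,top):
        n=np.roll(c,-1,0)
        for a,b in zip(c,n): L+=[a+(b-a)*t for t in np.linspace(0,1,max(2,int(np.linalg.norm(b-a))),endpoint=False)]
    L=np.array(L,np.float32);return cv2.remap(G[k].astype(np.float32),L[None,:,0],L[None,:,1],1).mean()
for ks in(('s5',),('c5',),('s5','c5')):
    b=max((sum(score(.449+dx/1e3,-.086+dy/1e3,k) for k in ks),dx,dy) for dx in range(-14,15,1) for dy in range(-16,17,1));print(ks,b,score(.449,-.086,ks[0]))
E
python3 t5.py
```

```text
[0.48636302 0.01237615 0.25286406] [ 41.3  22.6 -21.4  21.8 -92.  -70.1]
('s5',) (np.float32(479.05725), -1, -3) 442.64844
('c5',) (np.float32(237.58916), 2, -6) 204.50204
('s5', 'c5') (np.float32(701.657), -1, -3) 442.64844
```

```bash
cat > t6.py <<'E'
from kin import ik,f
from w import *
p,Rc,o=cur();j0=o['joint_pos']
for ya in range(-90,90,30):
    for s in(1,-1):
        a=np.radians(ya);Rt=frame([0,0,-1],[s*np.cos(a),s*np.sin(a),0])
        js=[j0];bad=False
        for P in([.448,-.089,.25],[.448,-.089,.06],[.412,.234,.25],[.412,.234,.069],[.4377,-.293,.25],[.4377,-.293,.085]):
            r=ik(P,Rt,js[-1],2)
            if r[0]>1 : bad=True;break
            js.append(r[1])
        print(ya,s,'bad' if bad else [list(np.round(j).astype(int)) for j in js[1:]],'turn',(Rc.inv()*Rt).as_rotvec(degrees=True).round(0))
E
python3 t6.py
```

```text
-90 1 [[np.int64(14), np.int64(-1), np.int64(-25), np.int64(0), np.int64(-66), np.int64(76)], [np.int64(14), np.int64(13), np.int64(-40), np.int64(0), np.int64(-38), np.int64(76)], [np.int64(54), np.int64(1), np.int64(-23), np.int64(0), np.int64(-66), np.int64(36)], [np.int64(54), np.int64(13), np.int64(-37), np.int64(0), np.int64(-40), np.int64(36)], [np.int64(-12), np.int64(6), np.int64(-18), np.int64(0), np.int64(-66), np.int64(102)], [np.int64(-12), np.int64(16), np.int64(-30), np.int64(0), np.int64(-44), np.int64(102)]] turn [  48.  -34. -102.]
-90 -1 [[np.int64(14), np.int64(-1), np.int64(-25), np.int64(0), np.int64(-66), np.int64(-104)], [np.int64(14), np.int64(13), np.int64(-40), np.int64(0), np.int64(-38), np.int64(-104)], [np.int64(54), np.int64(1), np.int64(-23), np.int64(0), np.int64(-66), np.int64(-144)], [np.int64(54), np.int64(13), np.int64(-37), np.int64(0), np.int64(-40), np.int64(-144)], [np.int64(-12), np.int64(6), np.int64(-18), np.int64(0), np.int64(-66), np.int64(-78)], [np.int64(-12), np.int64(16), np.int64(-30), np.int64(0), np.int64(-44), np.int64(-78)]] turn
[... 3830 characters left out ...]
t64(0), np.int64(-66), np.int64(-108)], [np.int64(-12), np.int64(16), np.int64(-30), np.int64(0), np.int64(-44), np.int64(-108)]] turn [-44. -37.  93.]
60 -1 [[np.int64(14), np.int64(-1), np.int64(-25), np.int64(0), np.int64(-66), np.int64(46)], [np.int64(14), np.int64(13), np.int64(-40), np.int64(0), np.int64(-38), np.int64(46)], [np.int64(54), np.int64(1), np.int64(-23), np.int64(0), np.int64(-66), np.int64(6)], [np.int64(54), np.int64(13), np.int64(-37), np.int64(0), np.int64(-40), np.int64(6)], [np.int64(-12), np.int64(6), np.int64(-18), np.int64(0), np.int64(-66), np.int64(72)], [np.int64(-12), np.int64(16), np.int64(-30), np.int64(0), np.int64(-44), np.int64(72)]] turn [ 35. -42. -75.]
```

```bash
cat > d.py <<'E'
import sys
from w import *
x,y,z,ya=map(float,sys.argv[1:5]);a=np.radians(ya);delta([x,y,z],frame([0,0,-1],[-np.cos(a),-np.sin(a),0]))
p,_,o=cur();print(p.round(4),o['orientation'].round(1),o['force'].round(1),o['opening'],o['clock'])
E
python3 d.py .448 -.089 .2 -30; python3 -c "
from h import *
print(tri(ray('side0',(326,132)),ray('scene0',(382,139))),at('side0',(327,181),0))"
```

```text
shift [ 31.6  -0.7 111.5] turn [ -4.39 -50.22   9.18] joints [ 41.2  23.  -21.9  21.7 -91.7 -70.2]
[0.4838 0.0108 0.2468] [-179.9  -50.3 -110.2] [-0.   0.  -1.1] 0.08736196279723041 13.5667
(array([0.59232112, 0.23628726, 0.12754314]), [np.float64(0.0068428354964583035), np.float64(0.006842835496458427)]) [0.58692983 0.21223282 0.        ]
```

Emit:
move_arm([
  [[4,0,12],[-0.6,-7,1.3],0],
  [[8,0,28],[-1.2,-14,2.6],0],
  [[14,0,45],[-1.9,-21,3.9],0],
  [[18,0,62],[-2.5,-28,5.2],0],
  [[22,0,80],[-3.1,-35,6.5],0],
  [[27,-1,96],[-3.7,-42,7.8],0],
  [[32,-1,111],[-4.4,-50.2,9.2],0],
  [[32,-1,111],[-4.4,-50.2,9.2],0],
  [[32,-1,111],[-4.4,-50.2,9.2],0],
  [[32,-1,111],[-4.4,-50.2,9.2],0],
])

```text
clock: 14.4
tool_pos: [0.448, -0.0903, 0.2]
orientation: [180.0, -0.2, -120.1]
force: [0.6, -0.1, -0.5]
opening: 0.0875
gripper_force: 0.0
```

```bash
python3 d.py .448 -.089 .061 -30
```

```text
shift [ -1.6   0.6 139. ] turn [ 0.04 -0.21 -0.14] joints [ 13.5   1.9 -29.5   0.1 -58.8 -43.7]
[ 0.448  -0.0903  0.2   ] [ 180.    -0.2 -120.1] [ 0.6 -0.1 -0.5] 0.08752776361008793 14.4
```

Emit:
move_arm([
  [[-1,0,30],[0,0,0],0],
  [[-1,0,60],[0,0,0],0],
  [[-1,0,90],[0,0,0],0],
  [[-1,0,115],[0,0,0],0],
  [[-1,0,130],[0,0,0],0],
  [[-1,0,138],[0,0,0],0],
  [[-1,0,138],[0,0,0],0],
  [[-1,0,138],[0,0,0],0.3],
])

```text
clock: 15.07
tool_pos: [0.4491, -0.0882, 0.0621]
orientation: [179.9, -0.2, -119.9]
force: [0.4, -0.1, 1.2]
opening: 0.085
gripper_force: 0.0
```

Emit:
move_arm([
  [[0,0,0],[0,0,0],0.35],
  [[0,0,0],[0,0,0],0.4],
  [[0,0,0],[0,0,0],1],
  [[0,0,0],[0,0,0],1],
  [[0,0,0],[0,0,0],1],
  [[0,0,0],[0,0,0],1],
  [[0,0,0],[0,0,0],1],
])

```text
clock: 15.65
tool_pos: [0.4492, -0.0889, 0.063]
orientation: [-179.9, -0.1, -120.0]
force: [-1.4, 2.0, 6.4]
opening: 0.0583
gripper_force: 30.2
```

Emit:
move_arm([
  [[0,0,-5],[0,0,0],1],
  [[0,0,-15],[0,0,0],1],
  [[0,0,-40],[0,0,0],1],
  [[0,0,-70],[0,0,0],1],
  [[0,0,-100],[0,0,0],1],
  [[0,0,-125],[0,0,0],1],
  [[0,0,-135],[0,0,0],1],
  [[0,0,-135],[0,0,0],1],
])

```text
clock: 16.32
tool_pos: [0.4503, -0.0886, 0.2]
orientation: [-179.8, 0.1, -120.0]
force: [0.2, 0.4, -1.1]
opening: 0.0581
gripper_force: 29.8
```

```bash
python3 d.py .412 .234 .19 -30
```

```text
shift [-260.2  194.6    9.5] turn [-0.23  0.06 -0.02] joints [ 13.7   1.8 -29.6   0.1 -58.4 -43.8]
[ 0.4503 -0.0886  0.2   ] [-1.798e+02  1.000e-01 -1.200e+02] [ 0.2  0.4 -1.1] 0.05808027308218314 16.3167
```

Emit:
move_arm([
  [[-20,15,0],[0,0,0],1],
  [[-52,39,0],[0,0,0],1],
  [[-84,63,0],[0,0,0],1],
  [[-116,87,0],[0,0,0],1],
  [[-148,111,0],[0,0,0],1],
  [[-180,135,0],[0,0,0],1],
  [[-210,158,0],[0,0,0],1],
  [[-240,180,0],[0,0,0],1],
  [[-260,194,0],[0,0,0],1],
  [[-260,194,0],[0,0,0],1],
])

```text
clock: 17.15
tool_pos: [0.4105, 0.237, 0.1952]
orientation: [180.0, -0.2, -119.9]
force: [-0.0, -0.2, -1.3]
opening: 0.0585
gripper_force: 29.8
```

```bash
cat > es.py <<'E'
from fit import *
Z=np.array([0,0,1.])
def best(kind,c,ks,R=12,z=0,tops=True):
    G={}
    for k in ks:
        g=cv2.GaussianBlur(cv2.imread(f'pics/{k}.png'),(0,0),.8).astype(float);G[k]=np.sqrt(cv2.Sobel(g,-1,1,0)**2+cv2.Sobel(g,-1,0,1)**2).sum(2).astype(np.float32)
    def score(x,y,k):
        P=pts(kind,np.array([x,y,z]),Z);h=cv2.convexHull(np.array([proj(k,q) for q in P],np.float32))[:,0]
        top=np.array([proj(k,q) for q in P[60:120]]);L=[]
        for cc in (h,top):
            for a,b in zip(cc,np.roll(cc,-1,0)): L+=[a+(b-a)*t for t in np.linspace(0,1,max(2,int(2*np.linalg.norm(b-a))),endpoint=False)]
        L=np.array(L,np.float32);return cv2.remap(G[k],L[None,:,0],L[None,:,1],1).mean()
    return max((round(float(sum(score(c[0]+dx/1e3,c[1]+dy/1e3,k) for k in ks)),1),dx,dy) for dx in range(-R,R+1,1) for dy in range(-R,R+1,1))
E
python3 -c "
from es import *
for ks in (('s5',),('s5','c5')): print('small',best('s',(.412,.234),ks,z=.009)); print('large',best('l',(.4377,-.2931),ks))
print('mid',best('m',(.448,-.089),('s5','c5')))"
python3 d.py .412 .234 .09 -30
```

```text
small (202.8, 0, -1)
large (616.4, -1, -2)
small (453.5, 1, -2)
large (976.9, -1, -1)
mid (756.2, 0, 0)
shift [  1.6  -2.8 105.2] turn [ 0.02 -0.2   0.15] joints [ 53.9   3.9 -28.    0.  -58.3 -83.7]
[0.4105 0.237  0.1952] [ 180.    -0.2 -119.9] [-0.  -0.2 -1.3] 0.058470351612497 17.15
```

Emit:
move_arm([
  [[3,-4,10],[0,0,0],1],
  [[3,-4,30],[0,0,0],1],
  [[3,-4,50],[0,0,0],1],
  [[3,-4,70],[0,0,0],1],
  [[3,-4,85],[0,0,0],1],
  [[3,-4,97],[0,0,0],1],
  [[3,-4,107],[0,0,0],1],
  [[3,-4,107],[0,0,0],1],
])

```text
clock: 17.82
tool_pos: [0.4115, 0.2256, 0.0865]
orientation: [179.9, -0.4, -120.1]
force: [-0.9, 0.5, -1.5]
opening: 0.0583
gripper_force: 29.8
```

```bash
python3 d.py .4125 .2325 .074 -30
```

```text
shift [-6.6  2.6 12.5] turn [ 0.08 -0.44 -0.15] joints [ 52.8  11.4 -36.3  -0.  -42.8 -83. ]
[0.4115 0.2256 0.0865] [ 179.9   -0.4 -120.1] [-0.9  0.5 -1.5] 0.05829728131518748 17.8167
```

Emit:
move_arm([
  [[-3,1,2],[0,0,0],1],
  [[-6,2,4],[0,0,0],1],
  [[-6,2,6],[0,0,0],1],
  [[-6,2,9],[0,0,0],1],
  [[-6,2,9],[0,0,0],1],
  [[-6,2,9],[0,0,0],1],
])

```text
clock: 18.32
tool_pos: [0.4142, 0.2348, 0.0808]
orientation: [-180.0, -0.1, -120.0]
force: [-0.1, 0.5, -1.2]
opening: 0.0581
gripper_force: 29.8
```

```bash
python3 d.py .4125 .2325 .074 -30
```

```text
shift [2.8 0.3 6.8] turn [-0.   -0.12 -0.02] joints [ 53.3  12.3 -36.1   0.  -41.7 -83.4]
[0.4142 0.2348 0.0808] [-1.8e+02 -1.0e-01 -1.2e+02] [-0.1  0.5 -1.2] 0.058136105178691846 18.3167
```

Emit:
move_arm([
  [[1,0,2],[0,0,0],1],
  [[2,0,4],[0,0,0],1],
  [[2,0,6],[0,0,0],1],
  [[2,0,6],[0,0,0],1],
  [[2,0,6],[0,0,0],1],
])

```text
clock: 18.73
tool_pos: [0.4132, 0.2331, 0.0747]
orientation: [-180.0, -0.1, -120.0]
force: [0.5, 0.3, -1.7]
opening: 0.0584
gripper_force: 29.8
```

Emit:
move_arm([
  [[0,0,1],[0,0,0],1],
  [[0,0,2],[0,0,0],1],
  [[0,0,2],[0,0,0],1],
])

```text
clock: 18.98
tool_pos: [0.4132, 0.2331, 0.0726]
orientation: [-180.0, -0.1, -120.0]
force: [-0.8, 0.7, -1.2]
opening: 0.0583
gripper_force: 29.8
```

Emit:
move_arm([
  [[0,0,1],[0,0,0],1],
  [[0,0,1.5],[0,0,0],1],
  [[0,0,1.5],[0,0,0],1],
])

```text
clock: 19.23
tool_pos: [0.4134, 0.2333, 0.072]
orientation: [-180.0, -0.1, -120.0]
force: [-3.5, -1.0, 8.2]
opening: 0.0582
gripper_force: 30.3
```

Emit:
move_arm([
  [[0,0,0],[0,0,0],0.33],
  [[0,0,0],[0,0,0],0.3],
  [[0,0,0],[0,0,0],0.25],
  [[0,0,0],[0,0,0],0.15],
  [[0,0,0],[0,0,0],0],
  [[0,0,0],[0,0,0],0],
  [[0,0,0],[0,0,0],0],
  [[0,0,0],[0,0,0],0],
])

```text
clock: 19.9
tool_pos: [0.4132, 0.2331, 0.0712]
orientation: [-180.0, -0.1, -120.0]
force: [-0.8, 0.4, -0.6]
opening: 0.0867
gripper_force: 0.0
```

Emit:
move_arm([
  [[0,0,-5],[0,0,0],0],
  [[0,0,-20],[0,0,0],0],
  [[0,0,-50],[0,0,0],0],
  [[0,0,-85],[0,0,0],0],
  [[0,0,-120],[0,0,0],0],
  [[0,0,-150],[0,0,0],0],
  [[0,0,-170],[0,0,0],0],
  [[0,0,-170],[0,0,0],0],
])

```text
clock: 20.57
tool_pos: [0.4151, 0.2349, 0.2465]
orientation: [-179.9, 0.3, -120.0]
force: [0.9, 1.2, 0.2]
opening: 0.0877
gripper_force: 0.0
```

```bash
python3 d.py .437 -.2945 .24 60
```

```text
shift [ 447.6 -283.5    4.7] turn [ -0.37   0.15 -89.99] joints [ 53.3   1.3 -23.6   0.1 -64.8 -83.3]
[0.4151 0.2349 0.2465] [-179.9    0.3 -120. ] [0.9 1.2 0.2] 0.08768720210151758 20.5667
```

Emit:
move_arm([
  [[32,-20,0],[0,0,-6.5],0],
  [[64,-40,0],[0,0,-13],0],
  [[96,-60,0],[0,0,-19.5],0],
  [[128,-80,0],[0,0,-26],0],
  [[160,-101,0],[0,0,-32.5],0],
  [[192,-121,0],[0,0,-39],0],
  [[224,-142,0],[0,0,-45.5],0],
  [[240,-152,0],[0,0,-50],0],
  [[240,-152,0],[0,0,-50],0],
])

```text
clock: 21.32
tool_pos: [0.4241, -0.054, 0.2417]
orientation: [179.9, -0.1, -69.7]
force: [0.1, 0.1, 1.1]
opening: 0.0876
gripper_force: 0.0
```

```bash
python3 -c "
from h import *
snap('side','s6');snap('scene','c6')
from es import *
print('mid nested',best('m',(.413,.233),('s6','c6'),z=.009),best('m',(.413,.233),('s6',),z=.009))"; python3 d.py .437 -.2945 .24 60
```

```text
mid nested (1315.2, 1, -3) (707.0, 0, -3)
shift [232.9  70.3   2.1] turn [ 1.300e-01 -3.000e-02 -4.027e+01] joints [ 19.8  -3.5 -28.9   0.1 -64.7  -0.1]
[ 0.4245 -0.0515  0.2417] [ 1.799e+02 -1.000e-01 -7.030e+01] [-0.   0.3 -0.1] 0.08778939530461471 21.4167
```

Emit:
move_arm([
  [[35,10,0],[0,0,-6],0],
  [[70,21,0],[0,0,-12],0],
  [[105,32,0],[0,0,-18],0],
  [[140,42,0],[0,0,-24],0],
  [[175,53,0],[0,0,-30],0],
  [[205,62,0],[0,0,-36],0],
  [[225,68,0],[0,0,-40.3],0],
  [[233,70,0],[0,0,-40.3],0],
  [[233,70,0],[0,0,-40.3],0],
  [[233,70,0],[0,0,-40.3],0],
])

```text
clock: 22.25
tool_pos: [0.4389, -0.2925, 0.2418]
orientation: [179.9, 0.1, -29.9]
force: [-0.8, -0.1, -1.0]
opening: 0.0876
gripper_force: 0.0
```

```bash
python3 d.py .437 -.2945 .083 60
```

```text
shift [ -0.5   2.3 158.8] turn [0.12 0.05 0.1 ] joints [-12.3   6.8 -18.2   0.1 -65.1  72.3]
[ 0.4389 -0.2925  0.2418] [ 1.799e+02  1.000e-01 -2.990e+01] [-0.8 -0.1 -1. ] 0.08757815178275549 22.25
```

Emit:
move_arm([
  [[0,2,30],[0,0,0],0],
  [[0,2,60],[0,0,0],0],
  [[0,2,90],[0,0,0],0],
  [[0,2,115],[0,0,0],0],
  [[0,2,135],[0,0,0],0],
  [[0,2,150],[0,0,0],0],
  [[0,2,157],[0,0,0],0],
  [[0,2,157],[0,0,0],0],
  [[0,2,157],[0,0,0],0.2],
])

```text
clock: 23.0
tool_pos: [0.4382, -0.2945, 0.0858]
orientation: [179.9, -0.0, -29.7]
force: [-0.9, 0.7, 0.2]
opening: 0.0852
gripper_force: 0.0
```

Emit:
move_arm([
  [[0,0,0],[0,0,0],0.25],
  [[0,0,0],[0,0,0],0.3],
  [[0,0,0],[0,0,0],1],
  [[0,0,0],[0,0,0],1],
  [[0,0,0],[0,0,0],1],
  [[0,0,0],[0,0,0],1],
  [[0,0,0],[0,0,0],1],
])

```text
clock: 23.58
tool_pos: [0.4384, -0.2954, 0.0863]
orientation: [179.9, -0.1, -29.7]
force: [-0.1, 3.4, 7.1]
opening: 0.0693
gripper_force: 34.3
```

Emit:
move_arm([
  [[0,0,-5],[0,0,0],1],
  [[0,0,-15],[0,0,0],1],
  [[0,0,-40],[0,0,0],1],
  [[0,0,-70],[0,0,0],1],
  [[0,0,-100],[0,0,0],1],
  [[0,0,-125],[0,0,0],1],
  [[0,0,-145],[0,0,0],1],
  [[0,0,-150],[0,0,0],1],
  [[0,0,-150],[0,0,0],1],
])

```text
clock: 24.33
tool_pos: [0.4382, -0.2953, 0.2373]
orientation: [179.9, -0.2, -29.7]
force: [-0.1, 0.2, -1.4]
opening: 0.0691
gripper_force: 33.9
```

```bash
python3 d.py .4135 .231 .235 60
```

```text
shift [-282.5 -444.7    0.8] turn [ 0.07 -0.2   0.26] joints [-12.6   6.9 -18.6   0.1 -64.3  72.8]
[ 0.4382 -0.2953  0.2373] [179.9  -0.2 -29.7] [-0.1  0.2 -1.4] 0.06912247598203522 24.3333
```

Emit:
move_arm([
  [[-12,-19,0],[0,0,0],1],
  [[-30,-48,0],[0,0,0],1],
  [[-49,-77,0],[0,0,0],1],
  [[-68,-107,0],[0,0,0],1],
  [[-87,-137,0],[0,0,0],1],
  [[-106,-167,0],[0,0,0],1],
  [[-125,-197,0],[0,0,0],1],
  [[-144,-227,0],[0,0,0],1],
  [[-163,-256,0],[0,0,0],1],
  [[-182,-286,0],[0,0,0],1],
])

```text
clock: 25.17
tool_pos: [0.42, 0.0447, 0.2334]
orientation: [179.8, 0.1, -29.7]
force: [1.1, 0.4, -1.8]
opening: 0.069
gripper_force: 33.9
```

Emit:
move_arm([
  [[-18,-29,0],[0,0,0],1],
  [[-36,-57,0],[0,0,0],1],
  [[-54,-85,0],[0,0,0],1],
  [[-72,-113,0],[0,0,0],1],
  [[-87,-137,0],[0,0,0],1],
  [[-96,-152,0],[0,0,0],1],
  [[-100,-158,0],[0,0,0],1],
  [[-100,-158,0],[0,0,0],1],
  [[-100,-158,0],[0,0,0],1],
])

```text
clock: 25.92
tool_pos: [0.4124, 0.2296, 0.2332]
orientation: [179.7, 0.0, -29.7]
force: [0.4, -0.6, -1.4]
opening: 0.0688
gripper_force: 33.9
```

```bash
python3 d.py .4135 .231 .11 60
```

```text
shift [  0.4  -2.3 123.1] turn [0.26 0.03 0.29] joints [ 53.1   1.8 -24.9   0.  -63.6   7.2]
[0.4124 0.2296 0.2332] [179.7   0.  -29.7] [ 0.4 -0.6 -1.4] 0.06884157648601068 25.9167
```

```bash
python3 -c "
from h import *
snap('side','s7');snap('scene','c7')
from es import *
print(best('l',(.412,.2296),('s7','c7'),z=.147),best('l',(.412,.2296),('s7',),z=.147),best('m',(.4135,.231),('s7',),z=.009,R=6))"; python3 d.py .4135 .231 .11 60
```

```text
(312.0, -1, -5) (157.1, -1, -8) (198.2, 0, 2)
shift [ -0.2  -2.4 123.7] turn [0.19 0.01 0.23] joints [ 53.    1.7 -24.9   0.  -63.6   7.2]
[0.4127 0.2292 0.2337] [179.8   0.  -29.8] [ 0.   0.8 -1.4] 0.06911683292638666 26.0167
```

Emit:
move_arm([
  [[0,-2,10],[0,0,0],1],
  [[0,-2,25],[0,0,0],1],
  [[0,-2,40],[0,0,0],1],
  [[0,-2,55],[0,0,0],1],
  [[0,-2,70],[0,0,0],1],
  [[0,-2,82],[0,0,0],1],
  [[0,-2,94],[0,0,0],1],
  [[0,-2,104],[0,0,0],1],
  [[0,-2,104],[0,0,0],1],
])

```text
clock: 26.77
tool_pos: [0.4129, 0.23, 0.1279]
orientation: [179.7, 0.1, -29.8]
force: [0.5, -0.0, -1.8]
opening: 0.0696
gripper_force: 33.9
```

```bash
python3 d.py .414 .231 .098 60
```

```text
shift [ 0.5 -1.6 29.9] turn [0.33 0.06 0.18] joints [ 53.    8.3 -33.2  -0.  -48.8   7.1]
[0.4129 0.23   0.1279] [ 1.797e+02  1.000e-01 -2.980e+01] [ 0.5 -0.  -1.8] 0.06963270119660245 26.7667
```

Expected touch at z = 0.095.

Emit:
move_arm([
  [[0,-1,5],[0,0,0],1],
  [[0,-1,10],[0,0,0],1],
  [[0,-1,15],[0,0,0],1],
  [[0,-1,20],[0,0,0],1],
  [[0,-1,24],[0,0,0],1],
  [[0,-1,28],[0,0,0],1],
  [[0,-1,28],[0,0,0],1],
])

```text
clock: 27.35
tool_pos: [0.414, 0.2324, 0.1015]
orientation: [179.8, 0.0, -29.7]
force: [-0.1, 0.5, -1.3]
opening: 0.0691
gripper_force: 33.9
```

Emit:
move_arm([
  [[0,0,1],[0,0,0],1],
  [[0,0,2],[0,0,0],1],
  [[0,0,2],[0,0,0],1],
])

```text
clock: 27.6
tool_pos: [0.4144, 0.2328, 0.1003]
orientation: [179.9, -0.0, -29.7]
force: [-0.5, 0.2, -1.4]
opening: 0.0689
gripper_force: 33.9
```

Emit:
move_arm([
  [[0,0,1],[0,0,0],1],
  [[0,0,2],[0,0,0],1],
  [[0,0,3],[0,0,0],1],
  [[0,0,3],[0,0,0],1],
])

```text
clock: 27.93
tool_pos: [0.4143, 0.2327, 0.0971]
orientation: [179.9, -0.0, -29.7]
force: [-0.6, 0.3, -1.1]
opening: 0.0691
gripper_force: 33.9
```

Emit:
move_arm([
  [[0,0,1],[0,0,0],1],
  [[0,0,1.5],[0,0,0],1],
  [[0,0,1.5],[0,0,0],1],
])

```text
clock: 28.18
tool_pos: [0.4143, 0.2327, 0.0956]
orientation: [179.9, 0.0, -29.7]
force: [-0.2, -0.4, -2.1]
opening: 0.0693
gripper_force: 33.9
```

Emit:
move_arm([
  [[0,0,1],[0,0,0],1],
  [[0,0,1],[0,0,0],1],
  [[0,0,1],[0,0,0],1],
])

```text
clock: 28.43
tool_pos: [0.4145, 0.2326, 0.0953]
orientation: [179.9, -0.0, -29.7]
force: [-1.0, -2.0, 6.4]
opening: 0.0692
gripper_force: 34.2
```

Touched down at 0.0953, as expected. Release and rise.

Emit:
move_arm([
  [[0,0,0],[0,0,0],0.2],
  [[0,0,0],[0,0,0],0.18],
  [[0,0,0],[0,0,0],0.14],
  [[0,0,0],[0,0,0],0.08],
  [[0,0,0],[0,0,0],0],
  [[0,0,0],[0,0,0],0],
  [[0,0,0],[0,0,0],0],
  [[0,0,0],[0,0,0],0],
])

```text
clock: 29.1
tool_pos: [0.4143, 0.2327, 0.0947]
orientation: [179.9, -0.0, -29.7]
force: [-0.4, -0.9, -1.0]
opening: 0.0875
gripper_force: 0.0
```

Emit:
move_arm([
  [[0,0,-5],[0,0,0],0],
  [[0,0,-20],[0,0,0],0],
  [[0,0,-50],[0,0,0],0],
  [[0,0,-85],[0,0,0],0],
  [[0,0,-120],[0,0,0],0],
  [[0,0,-150],[0,0,0],0],
  [[50,80,-170],[0,0,0],0],
  [[80,120,-170],[0,0,0],0],
  [[80,120,-170],[0,0,0],0],
  [[80,120,-170],[0,0,0],0],
])

```text
clock: 29.93
tool_pos: [0.4239, 0.0863, 0.2663]
orientation: [179.9, -0.0, -29.7]
force: [0.3, -0.8, 0.1]
opening: 0.0877
gripper_force: 0.0
```

```bash
python3 -c "
from h import *
snap('side','s8');snap('scene','c8')
from es import *
print(best('l',(.414,.232),('s8','c8'),z=.009),best('l',(.414,.232),('s8',),z=.009))
cv2.imwrite('pics/fin.png',np.hstack([cv2.resize(cv2.imread(f'pics/{f}.png')[v:v+130,u:u+130],(400,400),interpolation=cv2.INTER_CUBIC) for f,u,v in(('c8',265,90),('s8',200,90))]))"; python3 d.py .414 .231 .098 60
```

```text
(1112.9, -1, -1) (565.4, -1, -1)
shift [ -81.  -120.2  168. ] turn [ 0.04 -0.05  0.1 ] joints [ 37.9  -4.  -26.    0.1 -68.   22.2]
[0.4243 0.0866 0.2662] [ 1.80e+02 -1.00e-01 -2.99e+01] [ 0.6  0.8 -0.4] 0.0878852451716558 30.0333
```

View pics/fin.png

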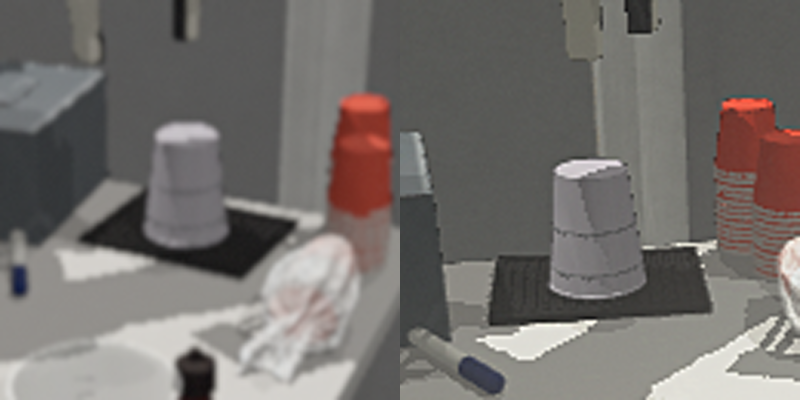

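The large measure stands upright over the others on the mat (crop centres about (187,185) and (597,228)), and the gripper is clear. Handing in.

```bash
python3 -c "
from plant import ctrl
print(ctrl.close_job())"
```

```text
the job is handed in; nothing more can be done
None
```

I handed in the job at about 30 s of the 69 s limit: the three measures are nested mouth down on the mat in size order and the gripper is clear. The fits from both cameras agree; the hand-in returned no verdict.

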